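# Find the tin with the loose ball by rocking it, and put it on the scale

### The arm

A 7-joint arm with a two-finger parallel gripper is mounted at the origin on a cart in front of the work surface, level with it; the furniture and walls round the work are solid. World frame = base frame: x ahead of the robot, y to its left, z up, the work surface at z = 0. Lengths are in mm, angles in rad, forces in N, time in s.
With the tool pointing down it reaches from about 350 to 900 mm from the base axis. Payload 19.9 kg.
Tool frame: the origin (TCP) lies at the very end of the fingers, on their centre line; the grasp point (between the pads) lies 19 mm behind it; x points along the fingers, y is the direction in which the jaws open and shut, and the axes are right-handed (so a half turn about x gives the same grasp; the last joint's range is limited). The gripper opens to 85 mm and grips with 20 to 120 N. Pads are 22 mm wide; open, the fingers measure 114 mm over their backs; the gripper's body (76 mm by 85 mm) begins 54 mm behind the grasp point. The pads swing forward as they close: fully open they stand 13 mm farther back than shut.
Start: joints at [-1.383, 0.417, -0.01, 1.614, 0.005, 1.111, -0.053], TCP at [142.355, 608.553, 231.26] pointing down, gripper open.
Joint ranges: [-2.81, 2.81], [-0.39, 2.02], [-1.27, 1.25], [0.06, 2.57], [-1.19, 4.33], [0.19, 2], [-2.82, 2.82]. Speed limits (rad/s): [1.89, 1.89, 2.39, 2.39, 3.01, 3.01, 3.01].

### API

Orientations are given as a 3x3 rotation matrix whose columns are the frame's x, y, z axes.
In Python, from rig import ctrl, grab_frame gives the robot as it stands.
- The arm moves only by the tool send_rows, never from a script. Its arguments are lists of equal length, an entry for each row: "hand": the finger opening in cm, from 0 to 8.54; "slide": the shift along the tool's x, y, z in cm, a list of three; "spin": the turn about the tool's x in rad. A call has 1 to 5 rows; each row shifts and turns the commanded pose from where the row before left it, along the tool's axes as they then stand; what a row does not reach is not made up. A row lasts 1/8 s, in which the tool goes at most 62.5 mm and 10.7 degrees, less where a joint would pass 70% of its speed; a pose out of reach is approached as far as the arm can. A call is refused whole if a number of a shift passes 6.25 or a number of a turn 0.188, either way. A call with a gripper value outside its range is refused whole. The fingers move at their own pace and stop on an object; "grip_force" is the grip in N (left out, the last holds). Time passes only in rows, so rows that do not move let the fingers close. It gives the time, the measured TCP pose, the force and the opening at its end, in the units of the state.
- ctrl.state(): the state, without advancing time (a new reading comes with each control period).
- grab_frame(name): name is "side" or "top"; returns a dict with "image" (480x640x3 uint8, red, green, blue), "depth" (480x640 float32, mm along the optical axis (not along the pixel's ray), 0 where there is no reading), "mtx" (3x3 intrinsics, pixels), "R" (3x3) and "t" (3): a world point X has camera coordinates R X + t. Camera axes: x right, y down, z forward; pixel columns grow to the right and rows downward; lengths in mm; the calibration is good to about 2 mm. A picture is of the moment at which its call begins.
- ctrl.finish_job(): hands the job in, once; it reports no verdict.
The state is a dict: "time_s": time; "qpos": joint angles; "dq": joint speeds; "tau": joint torques, N m; "tcp_pos": TCP position; "tcp_rot": TCP orientation; "contact_force": force on the tool from outside, world axes, zero at the start; "wrist_torque": the same for the moment, N m; "grip_width": finger opening in mm.
Only numpy, scipy, OpenCV 4.12 (cv2) and the standard library are available. Lean on these libraries where they do the work, as an engineer would, in place of code of your own. Each camera call takes 0.05 s, during which the arm holds its last target.

### The job

One of the three closed steel tins has a loose ball rolling about inside, while the other two are packed tight. Lift the tins off the worktop one at a time and rock each gently end to end in the air, until you feel which one it is; lay that one flat, lid up, in the middle of the kitchen scale without pressing down hard on the scale. Any other tin you tried goes back flat where it stood, and do not disturb the other things.

Things in the scene. Friction and masses are not known exactly. Their poses are not given: they have to be found in the camera images.
- tin_p: Closed steel tin, 150 (x) x 54 (y) x 52 mm high, 0.45 kg, one of three that look and weigh the same; lies flat, lid up. Origin: centre of the underside; x along the length, y across the width, z up. Of all three: the lid is fixed and stands 1 mm proud over the top 12 mm; grip across the 54 mm width, at mid-length.
- tin_q: Closed steel tin, 150 (x) x 54 (y) x 52 mm high, 0.45 kg, one of three that look and weigh the same; lies flat, lid up. Origin: centre of the underside; x along the length, y across the width, z up. Of all three: one, picked by chance, holds a loose ball of 0.2 kg (loose_ball); two hold a pack of 0.2 kg that fits within 2 mm at the middle.
- tin_r: Closed steel tin, 150 (x) x 54 (y) x 52 mm high, 0.45 kg, one of three that look and weigh the same; lies flat, lid up. Origin: centre of the underside; x along the length, y across the width, z up. Of all three: the ball rolls freely along x, 57 mm either side of the middle; tipped 15 degrees or more it runs the whole way in 0.5 s and stays at the low end.
- kitchen_scale: flat white kitchen scale, fixed to the worktop for this job, 160 (its x) x 206 (its y) x 19 mm high, with a sprung clear glass plate (150 x 196 x 4 mm) over it, its top 26 mm above the worktop when empty; the plate sinks 1 mm under a tin, 2.5 mm under 10 N, 4 mm at most. Origin: centre of its underside; z up
- mug_3: bystander: mug, white above and green below, 78 mm wide, 101 mm high. Origin: centre of its underside
- bowl_1: bystander: small white bowl, 115 mm across, 51 mm high. Origin: centre of its underside
- mill_salt: bystander: light wooden mill, 55 mm wide, 164 mm high. Origin: centre of its underside
- glass_1: bystander: clear drinking glass, 80 mm wide, 91 mm high. Origin: centre of its underside
Mind the look-alikes: they are no part of the job. What is shaped like the tin_p but pink is not meant.

How it is judged (in metres and radians):
On the way, in this order (a step that is already met when the one before it is completed fails the run):
1. the tin with the loose ball is lifted clear (over 40 mm) and tipped end-up by at least 10 degrees (((distance between loose_ball and tin_p below 0.075 m and height (world z) of tin_p above 0.04 m and (angle between tin_p's own x axis and vertical below 1.397 rad or angle between tin_p's own x axis and vertical above 1.745 rad)) or (distance between loose_ball and tin_q below 0.075 m and height (world z) of tin_q above 0.04 m and (angle between tin_q's own x axis and vertical below 1.397 rad or angle between tin_q's own x axis and vertical above 1.745 rad)) or (distance between loose_ball and tin_r below 0.075 m and height (world z) of tin_r above 0.04 m and (angle between tin_r's own x axis and vertical below 1.397 rad or angle between tin_r's own x axis and vertical above 1.745 rad)))), for 0.1 s.
2. it comes back level (within 5 degrees) in the air (((distance between loose_ball and tin_p below 0.075 m and height (world z) of tin_p above 0.04 m and angle between tin_p's own x axis and vertical between 1.484 and 1.658 rad) or (distance between loose_ball and tin_q below 0.075 m and height (world z) of tin_q above 0.04 m and angle between tin_q's own x axis and vertical between 1.484 and 1.658 rad) or (distance between loose_ball and tin_r below 0.075 m and height (world z) of tin_r above 0.04 m and angle between tin_r's own x axis and vertical between 1.484 and 1.658 rad))).
3. it is tipped end-up by at least 10 degrees again in the air, either way (((distance between loose_ball and tin_p below 0.075 m and height (world z) of tin_p above 0.04 m and (angle between tin_p's own x axis and vertical below 1.397 rad or angle between tin_p's own x axis and vertical above 1.745 rad)) or (distance between loose_ball and tin_q below 0.075 m and height (world z) of tin_q above 0.04 m and (angle between tin_q's own x axis and vertical below 1.397 rad or angle between tin_q's own x axis and vertical above 1.745 rad)) or (distance between loose_ball and tin_r below 0.075 m and height (world z) of tin_r above 0.04 m and (angle between tin_r's own x axis and vertical below 1.397 rad or angle between tin_r's own x axis and vertical above 1.745 rad)))), for 0.1 s.
At the end, for the whole second after the job is handed in: The tin with the loose ball lies flat (within 4 degrees), lid up and at rest on the scale, its middle within 35 mm (along the scale's x) and 45 mm (along its y) of the scale's middle; the other two tins lie flat and at rest on the worktop within 50 mm of where they started (horizontal distance between loose_ball and kitchen_scale below 0.12 m and linear speed of each of tin_p, tin_q, tin_r below 0.02 m/s and angle between each of tin_p, tin_q, tin_r's own z axis and vertical below 0.08 rad and ((x of tin_p in the frame of kitchen_scale between -0.035 and 0.035 m and y of tin_p in the frame of kitchen_scale between -0.045 and 0.045 m and height (world z) of tin_p between 0.018 and 0.032 m and distance between loose_ball and tin_p below 0.075 m) or (distance of tin_p from where it was at the start of the episode below 0.05 m and height (world z) of tin_p below 0.008 m)) and ((x of tin_q in the frame of kitchen_scale between -0.035 and 0.035 m and y of tin_q in the frame of kitchen_scale between -0.045 and 0.045 m and height (world z) of tin_q between 0.018 and 0.032 m and distance between loose_ball and tin_q below 0.075 m) or (distance of tin_q from where it was at the start of the episode below 0.05 m and height (world z) of tin_q below 0.008 m)) and ((x of tin_r in the frame of kitchen_scale between -0.035 and 0.035 m and y of tin_r in the frame of kitchen_scale between -0.045 and 0.045 m and height (world z) of tin_r between 0.018 and 0.032 m and distance between loose_ball and tin_r below 0.075 m) or (distance of tin_r from where it was at the start of the episode below 0.05 m and height (world z) of tin_r below 0.008 m))); the robot touches nothing.
It fails at once if a tin is jerked or dropped (faster than 0.8 m/s) (linear speed of any of tin_p, tin_q, tin_r above 0.8 m/s).
It fails at once if a tin is tipped by more than 60 degrees (angle between any of tin_p, tin_q, tin_r's own z axis and vertical above 1.05 rad).
It fails at once if the scale is pressed with more than 25 N (contact force between kitchen_scale and anything else above 25 N).
It fails at once if a bystander is pushed more than 3 cm from its place (distance of any of mug_3, bowl_1, mill_salt, glass_1 from where it was at the start of the episode above 0.03 m).
It also fails if it takes over 72 s, if anything falls off the work surface, if the arm or the gripper's body presses on something with over 40 N, if the wrist force passes 120 N, or if a joint passes its speed limit or range.

## Working session

There is one attempt and no reset: what is moved stays moved. The work goes in short steps, Python scripts to look and compute and a tool call to move; the robot and the scene stay as the last step left them, time stands still between calls to the robot, and variables do not carry over. Pictures are saved under pics/ and viewed, and the job is handed in when it is done.

Besides the shell and the picture viewer there is one more tool, called after ">>>" in YAML: its name, and indented under it one key for each argument. send_rows: Moves the arm, as the interface text tells. Its arguments: {"type":"object","properties":{"hand":{"type":"array","items":{"type":"number"}},"slide":{"type":"array","items":{"type":"array","items":{"type":"number"}}},"spin":{"type":"array","items":{"type":"number"}},"grip_force":{"type":"number"}},"required":["hand","slide","spin"]}

```bash
mkdir -p pics; ls; cat > h.py <<'E'
import numpy as np,cv2
from rig import ctrl,grab_frame
E
python3 - <<'E'
from h import *
np.set_printoptions(precision=4,suppress=True)
s=ctrl.state()
for k,v in s.items(): print(k,np.array(v).tolist())
for n in("side","top"):
    f=grab_frame(n); np.savez(f"pics/{n}0.npz",**f); cv2.imwrite(f"pics/{n}0.png",f["image"][:,:,::-1]); print(n,f["mtx"],f["R"],f["t"],(f["depth"]>0).mean())
E
```

```text
pics
time_s 0.0
qpos [-1.382514220296689, 0.41797068381407637, -0.010303167065453136, 1.6142113313916246, 0.004729364533020413, 1.1107085643828847, -0.05300223460870727]
dq [0.0008808377824401336, 0.0003316941062657629, -0.00032126242990413736, 0.0022808673738336028, 0.0018843334227026964, 0.0003510254603095041, -0.00022472973801133245]
tau [0.00024061003387032542, -86.44580125808716, 0.6788818538188934, -43.48785996437073, 0.019179947557859123, 0.0075770579860545695, 1.23371145832607e-05]
tcp_pos [142.28836610018652, 608.2078444381361, 230.64672060927708]
tcp_rot [[-0.00017199506682683883, 0.22774638883955786, 0.9737204695333449], [-0.0012633296811968185, 0.973719657419385, -0.22774642204256862], [-0.9999991872075766, -0.0012693012314290892, 0.00012024379525794098]]
contact_force [-0.9870721021481111, 0.7812793559959393, -0.3724370814382391]
wrist_torque [-0.018253845350759, 0.04335375463331463, -0.041639208697754844]
grip_width 85.86095921362883
side [[564.8843   0.     323.7762]
 [  0.     564.8843 242.3628]
 [  0.       0.       1.    ]] [[ 0.8678 -0.4969  0.0053]
 [-0.1829 -0.3293 -0.9263]
 [ 0.462   0.8029 -0.3767]] [-486.1115  177.1516 1359.1633] 0.9959407552083334
top [[571.833   0.    315.962]
 [  0.    571.833 242.828]
 [  0.      0.      1.   ]] [[ 0.0156 -0.9992 -0.0362]
 [-0.9814 -0.0084 -0.1917]
 [ 0.1913  0.0385 -0.9808]] [ 112.2878  612.1265 1604.2291] 0.996103515625
```

View pics/side0.png

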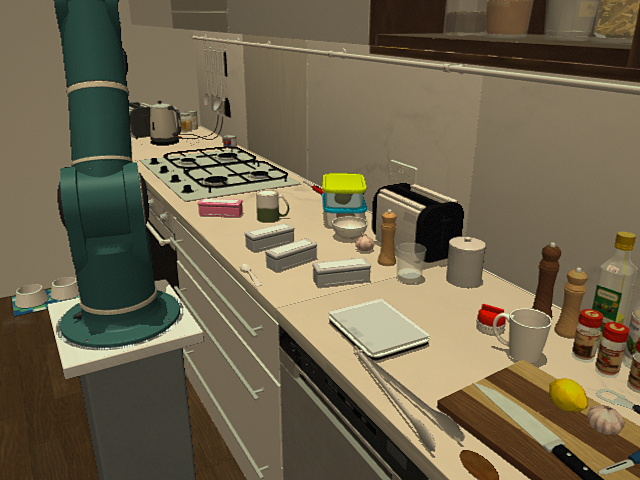

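View pics/top0.png

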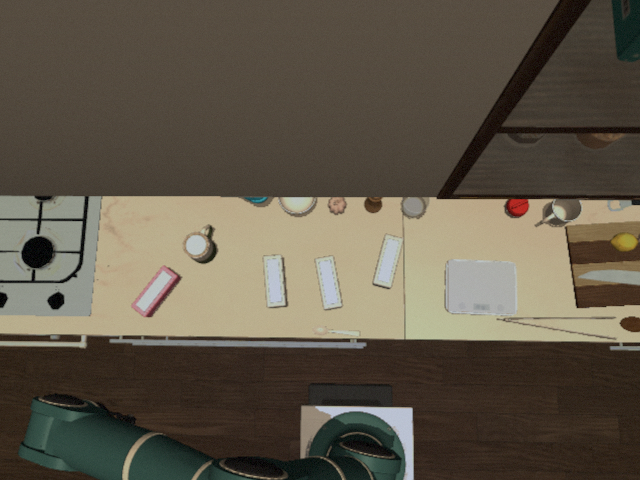

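The grey tins are at (275,281), (328,282) and (388,261) in the top view, and at (270,237), (291,254) and (341,272) in the side view. The pink look-alike is at top (156,291) / side (220,207) and is excluded. The scale is at top (481,287) / side (380,328). Next I'll measure them.

```bash
cat >> h.py <<'E'
np.set_printoptions(precision=3,suppress=True)
def world(f,u=None,v=None):
    K,R,t=f["mtx"],f["R"],f["t"]
    if u is None: v,u=np.mgrid[0:480,0:640]
    z=f["depth"][v,u].astype(float)
    c=np.stack([(u-K[0,2])/K[0,0]*z,(v-K[1,2])/K[1,1]*z,z],-1)
    return (c-t)@R
def ray(f,u,v,h):
    K,R,t=f["mtx"],f["R"],f["t"]
    o=-R.T@t; d=R.T@np.array([(u-K[0,2])/K[0,0],(v-K[1,2])/K[1,1],1]); return o+d*(h-o[2])/d[2]
def proj(f,X):
    c=f["R"]@np.asarray(X,float)+f["t"]; p=f["mtx"]@c; return p[:2]/p[2]
def rect(W,m):
    p=W[m][:,:2].astype(np.float32); r=cv2.minAreaRect(p); b=cv2.boxPoints(r)
    e=[b[1]-b[0],b[2]-b[1]]; l=max(e,key=lambda q:np.hypot(*q)); 
    return np.array(r[0]),sorted(r[1]),np.degrees(np.arctan2(l[1],l[0]))%180
def blobs(f,lo,hi,amin=60):
    W=world(f); m=((W[...,2]>lo)&(W[...,2]<hi)&(f["depth"]>0)&(W[...,0]>300)&(W[...,0]<900)&(abs(W[...,1])<750)).astype(np.uint8)
    n,l,s,c=cv2.connectedComponentsWithStats(m)
    for i in range(1,n):
        if s[i,4]>=amin:
            r=rect(W,l==i); col=np.median(f["image"][l==i],0)
            print("px",c[i].round(),"n",s[i,4],"ctr",r[0],"size",np.array(r[1]),"ang",round(r[2],1),"z",np.median(W[l==i][:,2]).round(1),"rgb",col)
E
python3 - <<'E'
from h import *
for n in("top","side"):
    f=dict(np.load(f"pics/{n}0.npz")); print(n)
    blobs(f,40,62); print("scale"); blobs(f,14,34,200); print("tall");blobs(f,70,180,40)
f=dict(np.load("pics/top0.npz")); cv2.imwrite("pics/crop0.png",cv2.resize(f["image"][190:350,120:540,::-1],None,fx=1.9,fy=1.9,interpolation=cv2.INTER_CUBIC))
E
```

```text
top
px [296. 207.] n 77 ctr [726.836 182.116] size [ 51.174 113.339] ang 89.2 z 49.0 rgb [150. 147. 132.]
px [336. 202.] n 85 ctr [737.117  61.969] size [35.356 38.639] ang 155.2 z 44.3 rgb [170. 137. 113.]
px [518. 206.] n 222 ctr [ 728.38 -470.55] size [47.742 58.989] ang 87.2 z 45.7 rgb [170.  39.  33.]
px [570. 208.] n 83 ctr [ 720.425 -619.111] size [24.594 63.189] ang 11.6 z 51.7 rgb [91. 80. 67.]
px [615. 242.] n 84 ctr [ 625.858 -738.587] size [21.363 47.685] ang 179.2 z 54.4 rgb [116.   96.   38.5]
px [387. 260.] n 996 ctr [564.492 -87.956] size [ 56.282 152.918] ang 165.7 z 52.2 rgb [186. 193. 182.]
px [274. 280.] n 988 ctr [502.656 242.171] size [ 56.824 152.077] ang 6.4 z 51.7 rgb [186.  193.  184.5]
px [328. 282.] n 1001 ctr [499.346  84.556] size [ 55.854 152.928] ang 11.0 z 52.4 rgb [186. 194. 188.]
px [153. 291.] n 993 ctr [467.973 592.539] size [ 57.982 152.676] ang 144.5 z 51.9 rgb [184. 158. 156.]
scale
px [593. 264.] n 3262 ctr [ 562.668 -688.295] size [136.165 246.31 ] ang 3.0 z 19.8 rgb [79. 58. 40.]
px [481. 287.] n 3691 ctr [ 494.009 -360.453] size [160.859 20
[... 3810 characters left out ...]
[795.031 -47.17 ] size [208.901 325.578] ang 90.4 z 134.3 rgb [91. 69. 40.]
px [267. 196.] n 302 ctr [597.312 459.43 ] size [84.76  88.785] ang 26.9 z 91.4 rgb [148. 133. 107.]
px [466. 250.] n 858 ctr [ 853.212 -253.454] size [92.088 98.795] ang 93.5 z 104.6 rgb [113. 103.  83.]
px [547. 272.] n 776 ctr [ 863.266 -506.856] size [29.346 43.44 ] ang 124.7 z 130.8 rgb [57.  33.5 17. ]
px [574. 289.] n 731 ctr [ 866.708 -580.207] size [34.68  43.007] ang 134.3 z 119.4 rgb [104.  73.  39.]
px [611. 313.] n 2878 ctr [ 843.346 -686.373] size [112.898 113.547] ang 1.7 z 105.6 rgb [117.  84.  49.]
px [527. 322.] n 899 ctr [ 706.193 -592.6  ] size [86.291 98.405] ang 156.2 z 83.3 rgb [138. 124.  98.]
```

View pics/crop0.png

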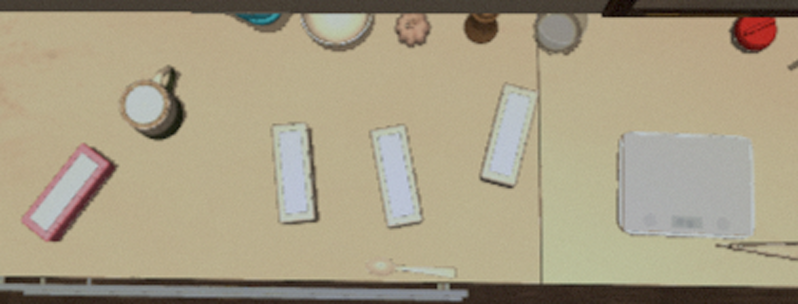

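The shell's `spin` only turns about the tool axis, which points down, so it can't tip a tin directly. I'll use a few empty-handed rows to see what the arm does at its reach limit, since tipping may be possible there.

>>> send_rows:
  hand: [8.5, 8.5, 8.5, 8.5, 8.5]
  slide:
    - [-6, 0, 0]
    - [-6, 0, 0]
    - [-6, 0, 0]
    - [-6, 0, 0]
    - [-6, 0, 0]
  spin: [0, 0, 0, 0, 0]

```text
time_s: 0.72
tcp_pos: [142.3, 608.1, 533.1]
tcp_rot: [[-0.0, 0.228, 0.974], [-0.0, 0.974, -0.228], [-1.0, -0.0, 0.0]]
contact_force: [0.4, 0.7, -0.2]
grip_width: 85.3
```

```bash
python3 -c "
from h import *
s=ctrl.state(); print(np.array(s['qpos']),s['tcp_pos'])"
```

```text
[-1.393  0.325  0.004  1.082 -0.001  1.734 -0.048] [142.262 608.093 533.124]
```

>>> send_rows:
  hand: [8.5, 8.5, 8.5, 8.5, 8.5]
  slide:
    - [-6, 0, 0]
    - [-6, 0, 0]
    - [-6, 0, 0]
    - [-6, 0, 0]
    - [-6, 0, 0]
  spin: [0, 0, 0, 0, 0]

```text
time_s: 1.35
tcp_pos: [131.8, 563.5, 721.3]
tcp_rot: [[0.031, 0.225, 0.974], [0.136, 0.964, -0.228], [-0.99, 0.139, -0.001]]
contact_force: [-1.2, 0.5, -0.4]
grip_width: 85.2
```

```bash
python3 -c "
from h import *
s=ctrl.state(); print(np.array(s['qpos']),s['tcp_pos'])"
```

```text
[-1.549  0.286  0.263  0.719 -0.088  2.004 -0.002] [131.834 563.494 721.28 ]
```

At the limit the tool does tilt, by about 8° in the radial plane. Next I'll check whether the tilt stays when I come back down.

>>> send_rows:
  hand: [8.5, 8.5, 8.5]
  slide:
    - [6, 0, 0]
    - [6, 0, 0]
    - [6, 0, 0]
  spin: [0, 0, 0]

```text
time_s: 1.72
tcp_pos: [137.4, 587.8, 543.4]
tcp_rot: [[0.031, 0.225, 0.974], [0.136, 0.964, -0.227], [-0.99, 0.139, -0.001]]
contact_force: [1.6, 2.3, 0.8]
grip_width: 85.1
```

```bash
python3 -c "
from h import *
s=ctrl.state(); print(np.array(s['qpos']),s['tcp_pos'])"
```

```text
[-1.59   0.19   0.245  1.246 -0.045  1.571 -0.014] [137.358 587.848 543.447]
```

The tilt persists, so the reach limits can act as tilt actuators. Now I'll test the inner limit for tilting the other way, after checking for overhead obstacles.

>>> send_rows:
  hand: [8.5, 8.5, 8.5, 8.5, 8.5]
  slide:
    - [0, -6, 0]
    - [0, -6, 0]
    - [0, -6, 0]
    - [0, -6, 0]
    - [0, -6, 0]
  spin: [0.18, 0.18, 0.18, 0, 0]

```text
time_s: 2.35
tcp_pos: [-16.1, 340.3, 506.1]
tcp_rot: [[0.032, 0.691, 0.722], [0.136, 0.712, -0.688], [-0.99, 0.121, -0.072]]
contact_force: [-1.3, 0.1, 1.1]
grip_width: 85.2
```

```bash
python3 -c "
from h import *
s=ctrl.state(); print(np.array(s['qpos']),s['tcp_pos'])
for n in('top','side'):
    f=dict(np.load(f'pics/{n}0.npz')); W=world(f); print('cam',-f['R'].T@f['t'])
    m=(W[...,2]>250)&(W[...,0]>250)
    for y0 in range(-800,900,200):
        k=m&(W[...,1]>y0)&(W[...,1]<y0+200)
        if k.sum(): print(n,y0,k.sum(),'xmin',np.percentile(W[k][:,0],[0,1,50]),'zmin',W[k][:,2].min())
"
```

```text
[-1.765 -0.344  0.003  1.81   0.058  1.548 -0.955] [-16.08  340.259 506.097]
cam [ 292.187   55.61  1694.813]
top -600 4002 xmin [594.352 595.972 651.501] zmin 589.6091004242448
top -400 18730 xmin [594.485 595.796 658.832] zmin 588.925704890807
top -200 27598 xmin [593.358 594.334 595.678] zmin 593.9441718277166
top 0 33698 xmin [292.187 292.187 595.346] zmin 611.3123647959297
top 200 30686 xmin [593.086 593.916 595.172] zmin 610.6005749278444
top 400 11091 xmin [593.031 593.857 595.088] zmin 610.1524043472591
top 600 1255 xmin [593.166 593.663 595.068] zmin 609.569931044959
cam [ -173.698 -1274.466   678.659]
side -800 7097 xmin [591.294 593.08  600.452] zmin 250.01712487213507
side -600 16958 xmin [591.269 593.887 956.75 ] zmin 250.01286574258538
side -400 11391 xmin [591.239 593.681 956.961] zmin 250.04765097172626
side -200 9928 xmin [588.766 592.423 954.606] zmin 250.04665673817237
side 0 5756 xmin [589.004 591.447 956.856] zmin 250.01576371429388
side 200 4383 xmin [588.88  591.393 956.822] zmin 250.0765563559293
side 400 3689 xmin [589.333 591.113 956.637] zmin 250.14531153703572
side 600 2922 xmin [587.524 589.901 956.498] zmin 250.04523233482948
side 800 2395 xmin [585.225 588.96  954.84 ] zmin 250.368899821143
```

>>> send_rows:
  hand: [8.5, 8.5, 8.5]
  slide:
    - [-0.5, -4, 4.3]
    - [-0.5, -4, 4.3]
    - [-0.5, -4, 4.3]
  spin: [0, 0, 0]

```text
time_s: 2.72
tcp_pos: [-20.4, 298.2, 479.7]
tcp_rot: [[0.06, 0.701, 0.71], [0.07, 0.707, -0.704], [-0.996, 0.092, -0.006]]
contact_force: [1.7, -0.8, 0.5]
grip_width: 85.3
```

```bash
python3 -c "
from h import *
s=ctrl.state(); print(np.array(s['qpos']),s['tcp_pos'])"
```

```text
[-1.572 -0.386 -0.155  1.886  0.011  1.578 -0.928] [-20.363 298.218 479.725]
```

Both limits work: the upper one tips outward and the inner one tips inward. I'll write a row planner and head for the first tin, levelling the tool on the way.

```bash
cat >> h.py <<'E'
from scipy.spatial.transform import Rotation as Ro
def plan(target,n,yang=None,R=None,p=None):
    """rows to move tcp to target (mm) in n rows, turning jaw (tool y) to heading yang deg (mod 180)"""
    s=ctrl.state(); R=np.array(s["tcp_rot"]) if R is None else R; p=np.array(s["tcp_pos"]) if p is None else p
    print("q",np.array(s["qpos"]),"p",p,"tiltx",np.degrees(np.arcsin(R[0,0])).round(1),"tilty",np.degrees(np.arcsin(R[1,0])).round(1),
      "F",np.array(s["contact_force"]).round(1),"w",round(s["grip_width"],1))
    sp=0
    if yang is not None:
        a=np.degrees(np.arctan2(R[1,1],R[0,1])); d=(yang-a+90)%180-90; sp=-np.radians(d)
    d=(np.array(target,float)-p)/n; rows=[]
    for i in range(n):
        rows.append((R.T@d/10).round(2).tolist()); R=R@Ro.from_rotvec([sp/n,0,0]).as_matrix()
    print("slide",rows,"spin",round(sp/n,3),"x",n)
E
python3 -c "
from h import *
plan([200,215,490],5,96.4)"
```

```text
q [-1.572 -0.386 -0.155  1.886  0.011  1.578 -0.928] p [-20.363 298.218 479.725] tiltx 3.4 tilty 4.0 F [ 1.7 -0.8  0.5] w 85.3
slide [[-0.06, 1.93, 4.3], [-0.06, 1.14, 4.58], [-0.06, 0.31, 4.71], [-0.06, -0.53, 4.68], [-0.06, -1.36, 4.52]] spin -0.179 x 5
```

>>> send_rows:
  hand: [8.5, 8.5, 8.5, 8.5, 8.5]
  slide:
    - [-0.06, 1.9, 4.3]
    - [-0.06, 1.1, 4.6]
    - [-0.06, 0.3, 4.7]
    - [-0.06, -0.5, 4.7]
    - [-0.06, -1.4, 4.5]
  spin: [-0.18, -0.18, -0.18, -0.18, -0.18]

```text
time_s: 3.35
tcp_pos: [145.6, 258.1, 486.8]
tcp_rot: [[0.05, 0.066, 0.997], [0.04, 0.997, -0.068], [-0.998, 0.043, 0.047]]
contact_force: [0.0, 0.8, 0.1]
grip_width: 85.2
```

```bash
python3 -c "
from h import *
plan([100,100,470],3,96.4)"
```

```text
q [-1.006 -0.388 -0.117  1.871 -0.016  1.597  0.387] p [145.612 258.075 486.783] tiltx 2.9 tilty 2.3 F [0.  0.8 0.1] w 85.2
slide [[0.27, -5.38, -1.18], [0.27, -5.3, -1.5], [0.27, -5.2, -1.81]] spin -0.059 x 3
```

```bash
python3 -c "
from h import *
plan([500,241,110],9,96.4)"
```

```text
q [-1.006 -0.388 -0.117  1.871 -0.016  1.597  0.387] p [145.612 258.075 486.783] tiltx 2.9 tilty 2.3 F [0.  0.8 0.1] w 85.2
slide [[4.37, -0.11, 3.74], [4.37, -0.18, 3.74], [4.37, -0.26, 3.73], [4.37, -0.33, 3.73], [4.37, -0.41, 3.72], [4.37, -0.48, 3.71], [4.37, -0.55, 3.7], [4.37, -0.62, 3.69], [4.37, -0.7, 3.67]] spin -0.02 x 9
```

>>> send_rows:
  hand: [8.5, 8.5, 8.5, 8.5, 8.5]
  slide:
    - [4.4, -0.1, 3.7]
    - [4.4, -0.2, 3.7]
    - [4.4, -0.3, 3.7]
    - [4.4, -0.3, 3.7]
    - [4.4, -0.4, 3.7]
  spin: [-0.02, -0.02, -0.02, -0.02, -0.02]

```text
time_s: 3.98
tcp_pos: [340.8, 248.5, 275.6]
tcp_rot: [[0.051, -0.03, 0.998], [0.042, 0.999, 0.028], [-0.998, 0.041, 0.053]]
contact_force: [0.1, 1.9, 0.6]
grip_width: 84.9
```

>>> send_rows:
  hand: [8.5, 8.5, 8.5, 8.5]
  slide:
    - [4.4, -0.5, 3.7]
    - [4.4, -0.6, 3.7]
    - [4.4, -0.6, 3.7]
    - [4.4, -0.7, 3.7]
  spin: [-0.02, -0.02, -0.02, -0.02]

```text
time_s: 4.47
tcp_pos: [498.7, 241.0, 106.9]
tcp_rot: [[0.05, -0.11, 0.993], [0.042, 0.993, 0.108], [-0.998, 0.037, 0.055]]
contact_force: [0.4, 1.1, 0.6]
grip_width: 84.7
```

```bash
python3 -c "
from h import *
plan([501,242,8],3,96.4)
for n in('top','side'):
    f=grab_frame(n); np.savez(f'pics/{n}1.npz',**f); cv2.imwrite(f'pics/{n}1.png',f['image'][:,:,::-1])
import cv2
a=cv2.imread('pics/top1.png')[200:330,200:360]; b=cv2.imread('pics/side1.png')[160:300,180:360]
cv2.imwrite('pics/c1.png',np.hstack([cv2.resize(a,(400,325)),cv2.resize(b,(400,325))]))
"
```

```text
q [-0.726  0.428  0.279  1.953 -0.197  0.72   1.35 ] p [498.675 240.997 106.868] tiltx 2.9 tilty 2.4 F [0.4 1.1 0.6] w 84.7
slide [[3.29, -0.1, -0.1], [3.29, -0.1, -0.1], [3.29, -0.1, -0.1]] spin -0.0 x 3
```

View pics/c1.png

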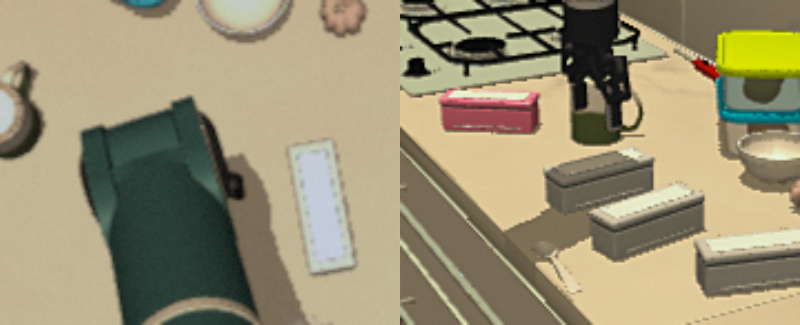

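The crop shows the open gripper above tin A, with jaws across its width and tin B clear beside it. Descending and gripping.

>>> send_rows:
  hand: [8.5, 8.5, 8.5, 8.5]
  slide:
    - [3.3, -0.1, -0.1]
    - [3.3, -0.1, -0.1]
    - [3.2, 0, 0]
    - [0, 0, 0]
  spin: [0, 0, 0, 0]

```text
time_s: 5.08
tcp_pos: [499.8, 242.6, 9.2]
tcp_rot: [[0.048, -0.109, 0.993], [0.041, 0.993, 0.107], [-0.998, 0.035, 0.052]]
contact_force: [0.8, -0.7, 0.5]
grip_width: 85.2
```

>>> send_rows:
  hand: [4.5, 4.5, 4.5, 4.5, 4.5]
  slide:
    - [0, 0, 0]
    - [0, 0, 0]
    - [0, 0, 0]
    - [0, 0, 0]
    - [0, 0, 0]
  spin: [0, 0, 0, 0, 0]
  grip_force: 60

```text
time_s: 5.7
tcp_pos: [502.1, 243.2, 11.8]
tcp_rot: [[0.052, -0.109, 0.993], [0.043, 0.993, 0.107], [-0.998, 0.037, 0.056]]
contact_force: [-7.4, -2.9, 23.0]
grip_width: 53.8
```

>>> send_rows:
  hand: [4.5, 4.5, 4.5, 4.5, 4.5]
  slide:
    - [-1, 0, 0]
    - [-3, 0, 0]
    - [-4, 0, 0]
    - [-3, 0, 0]
    - [0, 0, 0]
  spin: [0, 0, 0, 0, 0]

```text
time_s: 6.32
tcp_pos: [496.7, 238.9, 122.0]
tcp_rot: [[0.054, -0.109, 0.993], [0.044, 0.993, 0.106], [-0.998, 0.038, 0.058]]
contact_force: [0.1, 0.1, -4.5]
grip_width: 53.6
```

```bash
cat >> h.py <<'E'
def feel():
    s=ctrl.state(); R=np.array(s["tcp_rot"]); F=np.array(s["contact_force"]); T=np.array(s["wrist_torque"])
    print("t",s["time_s"],"p",np.array(s["tcp_pos"]),"q",np.array(s["qpos"]),"\n F_tool",R.T@F,"T_world",T,"T_tool",R.T@T,"w",round(s["grip_width"],1))
    h=R[:,2]; print(" tool x",R[:,0],"tilt about jaw deg",np.degrees(np.arcsin(-h[2])).round(2),"roll",np.degrees(np.arcsin(R[2,1])).round(2))
E
python3 -c "
from h import *
feel(); plan([310,150,560],8,116)"
```

```text
t 6.325 p [496.739 238.878 122.001] q [-0.738  0.4    0.293  1.953 -0.189  0.745  1.344] 
 F_tool [ 4.465 -0.051 -0.181] T_world [-0.052 -0.015 -0.019] T_tool [ 0.016 -0.01  -0.055] w 53.6
 tool x [ 0.054  0.044 -0.998] tilt about jaw deg -3.33 roll 2.17
q [-0.738  0.4    0.293  1.953 -0.189  0.745  1.344] p [496.739 238.878 122.001] tiltx 3.1 tilty 2.5 F [ 0.1  0.1 -4.5] w 53.6
slide [[-5.64, -0.64, -2.12], [-5.64, -0.55, -2.14], [-5.64, -0.46, -2.17], [-5.64, -0.36, -2.18], [-5.64, -0.27, -2.2], [-5.64, -0.18, -2.21], [-5.64, -0.08, -2.21], [-5.64, 0.02, -2.21]] spin -0.043 x 8
```

>>> send_rows:
  hand: [4.5, 4.5, 4.5, 4.5, 4.5]
  slide:
    - [-3, -0.4, -1.2]
    - [-5, -0.6, -2]
    - [-5.6, -0.5, -2.2]
    - [-5.6, -0.4, -2.2]
    - [-5.6, -0.3, -2.2]
  spin: [-0.04, -0.04, -0.04, -0.04, -0.04]

```text
time_s: 6.95
tcp_pos: [390.3, 186.8, 361.5]
tcp_rot: [[0.049, -0.305, 0.951], [0.041, 0.952, 0.303], [-0.998, 0.024, 0.059]]
contact_force: [0.8, 1.6, -4.3]
grip_width: 53.5
```

>>> send_rows:
  hand: [4.5, 4.5, 4.5, 4.5, 4.5]
  slide:
    - [-5.6, -0.2, -2.2]
    - [-5.6, -0.1, -2.2]
    - [-5.6, 0, -2.2]
    - [-5, 0, -1.5]
    - [-5, 0, 0]
  spin: [-0.04, -0.04, -0.04, -0.03, 0]

```text
time_s: 7.58
tcp_pos: [302.6, 144.3, 624.2]
tcp_rot: [[0.05, -0.443, 0.895], [0.042, 0.896, 0.442], [-0.998, 0.016, 0.064]]
contact_force: [1.8, 0.4, -3.6]
grip_width: 53.3
```

```bash
python3 -c "
from h import *
feel()"
```

```text
t 7.575 p [302.565 144.301 624.247] q [-0.867 -0.282  0.223  1.495  0.061  1.856  1.398] 
 F_tool [ 3.729 -0.524  1.588] T_world [-0.07   0.074  0.027] T_tool [-0.027  0.097 -0.028] w 53.3
 tool x [ 0.05   0.042 -0.998] tilt about jaw deg -3.66 roll 0.89
```

>>> send_rows:
  hand: [4.5, 4.5, 4.5, 4.5, 4.5]
  slide:
    - [-6, 0, 0]
    - [-6, 0, 0]
    - [-6, 0, 0]
    - [-6, 0, 0]
    - [-6, 0, 0]
  spin: [0, 0, 0, 0, 0]

```text
time_s: 8.2
tcp_pos: [301.4, 142.2, 739.2]
tcp_rot: [[0.137, -0.439, 0.888], [0.084, 0.898, 0.431], [-0.987, 0.015, 0.16]]
contact_force: [-0.3, 0.1, -4.4]
grip_width: 53.8
```

```bash
python3 -c "
from h import *
feel()"
```

```text
t 8.2 p [301.378 142.228 739.172] q [-0.237 -0.21  -0.191  1.183 -0.065  2.003  1.565] 
 F_tool [ 4.284  0.151 -0.891] T_world [-0.172  0.3   -0.006] T_tool [ 0.007  0.345 -0.024] w 53.8
 tool x [ 0.137  0.084 -0.987] tilt about jaw deg -9.22 roll 0.89
```

>>> send_rows:
  hand: [4.5, 4.5, 4.5, 4.5]
  slide:
    - [0, 0, 0]
    - [0, 0, 0]
    - [0, 0, 0]
    - [0, 0, 0]
  spin: [0, 0, 0, 0]

```text
time_s: 8.7
tcp_pos: [300.7, 142.5, 739.3]
tcp_rot: [[0.137, -0.44, 0.887], [0.084, 0.898, 0.433], [-0.987, 0.015, 0.16]]
contact_force: [0.6, 0.9, -4.3]
grip_width: 53.4
```

```bash
python3 -c "
from h import *
feel()
for n in('top','side'):
    f=grab_frame(n); np.savez(f'pics/{n}2.npz',**f); cv2.imwrite(f'pics/{n}2.png',f['image'][:,:,::-1])
feel()
"
```

```text
t 8.7 p [300.7   142.461 739.277] q [-0.245 -0.211 -0.187  1.184 -0.064  2.003  1.563] 
 F_tool [4.351 0.449 0.195] T_world [-0.136  0.266 -0.015] T_tool [ 0.018  0.299 -0.008] w 53.4
 tool x [ 0.137  0.084 -0.987] tilt about jaw deg -9.23 roll 0.88
t 8.8 p [300.724 142.335 739.488] q [-0.244 -0.211 -0.187  1.184 -0.064  2.003  1.563] 
 F_tool [ 4.86  -0.232 -1.61 ] T_world [-0.195  0.232  0.022] T_tool [-0.029  0.294 -0.069] w 53.2
 tool x [ 0.138  0.084 -0.987] tilt about jaw deg -9.25 roll 0.88
```

View pics/side2.png

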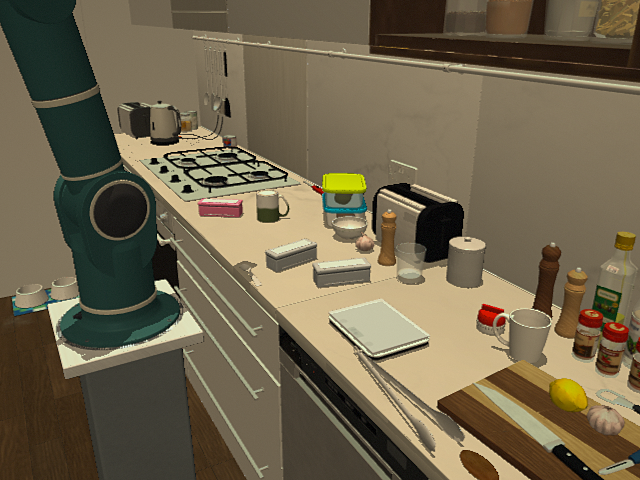

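>>> send_rows:
  hand: [4.5, 4.5, 4.5, 4.5, 4.5]
  slide:
    - [-6, 0, 0]
    - [-6, 0, 0]
    - [-6, 0, 0]
    - [-6, 0, 0]
    - [0, 0, 0]
  spin: [0, 0, 0, 0, 0]

```text
time_s: 9.43
tcp_pos: [293.2, 138.7, 814.2]
tcp_rot: [[0.29, -0.442, 0.848], [0.158, 0.897, 0.413], [-0.944, 0.014, 0.331]]
contact_force: [0.0, -0.3, -3.8]
grip_width: 53.4
```

```bash
python3 -c "
from h import *
feel()"
```

```text
t 9.425 p [293.176 138.698 814.174] q [-0.449 -0.231 -0.058  1.032 -0.012  2.003  1.513] 
 F_tool [ 3.556 -0.321 -1.327] T_world [-0.27   0.63   0.036] T_tool [-0.013  0.685  0.043] w 53.4
 tool x [ 0.29   0.158 -0.944] tilt about jaw deg -19.3 roll 0.82
```

>>> send_rows:
  hand: [4.5, 4.5, 4.5, 4.5, 4.5]
  slide:
    - [-6, 0, 0]
    - [-6, 0, 0]
    - [0, 0, 0]
    - [0, 0, 0]
    - [0, 0, 0]
  spin: [0, 0, 0, 0, 0]

```text
time_s: 10.05
tcp_pos: [295.5, 135.9, 847.6]
tcp_rot: [[0.354, -0.437, 0.827], [0.187, 0.9, 0.395], [-0.916, 0.015, 0.4]]
contact_force: [0.8, -0.3, -3.8]
grip_width: 53.3
```

```bash
python3 -c "
from h import *
feel()"
```

```text
t 10.05 p [295.505 135.89  847.592] q [-0.505 -0.224 -0.024  0.95   0.014  2.003  1.498] 
 F_tool [ 3.75  -0.717 -0.97 ] T_world [-0.371  0.795  0.002] T_tool [0.016 0.877 0.008] w 53.3
 tool x [ 0.354  0.187 -0.916] tilt about jaw deg -23.6 roll 0.85
```

```bash
python3 -c "
from h import *
plan([290,133,520],6)
plan([210,97,520],2)"
```

```text
q [-0.505 -0.224 -0.024  0.95   0.014  2.003  1.498] p [295.505 135.89  847.592] tiltx 20.7 tilty 10.8 F [ 0.8 -0.3 -3.8] w 53.3
slide [[4.96, -0.08, -2.28], [4.96, -0.08, -2.28], [4.96, -0.08, -2.28], [4.96, -0.08, -2.28], [4.96, -0.08, -2.28], [4.96, -0.08, -2.28]] spin 0.0 x 6
q [-0.505 -0.224 -0.024  0.95   0.014  2.003  1.498] p [295.505 135.89  847.592] tiltx 20.7 tilty 10.8 F [ 0.8 -0.3 -3.8] w 53.3
slide [[13.13, -0.12, -10.86], [13.13, -0.12, -10.86]] spin 0.0 x 2
```

>>> send_rows:
  hand: [4.5, 4.5, 4.5, 4.5, 4.5]
  slide:
    - [5, -0.1, -2.3]
    - [5, -0.1, -2.3]
    - [5, -0.1, -2.3]
    - [5, -0.1, -2.3]
    - [5, -0.1, -2.3]
  spin: [0, 0, 0, 0, 0]

```text
time_s: 10.68
tcp_pos: [324.5, 144.5, 661.5]
tcp_rot: [[0.338, -0.419, 0.843], [0.167, 0.908, 0.384], [-0.926, 0.011, 0.377]]
contact_force: [-0.6, -0.6, -3.7]
grip_width: 53.4
```

>>> send_rows:
  hand: [4.5, 4.5, 4.5, 4.5, 4.5]
  slide:
    - [3, 0, -4.5]
    - [-2, 0, -5.5]
    - [-2.4, 0, -5.5]
    - [-2.2, 0, -5.5]
    - [-2.2, 0, -5.5]
  spin: [0, 0, 0, 0, 0]

```text
time_s: 11.3
tcp_pos: [307.9, 158.9, 633.2]
tcp_rot: [[0.273, -0.462, 0.844], [0.154, 0.887, 0.435], [-0.949, 0.011, 0.314]]
contact_force: [-1.6, 0.9, -3.9]
grip_width: 53.5
```

```bash
python3 -c "
from h import *
feel()"
```

```text
t 11.3 p [307.851 158.932 633.186] q [-0.188 -0.387 -0.21   1.577 -0.116  1.624  1.628] 
 F_tool [ 3.382  1.555 -2.193] T_world [-0.237  0.59   0.013] T_tool [0.014 0.632 0.061] w 53.5
 tool x [ 0.273  0.154 -0.949] tilt about jaw deg -18.28 roll 0.64
```

>>> send_rows:
  hand: [4.5, 4.5, 4.5, 4.5, 4.5]
  slide:
    - [-1, 0, -6]
    - [-1, 0, -6]
    - [-1, 0, -6]
    - [-1, 0, -6]
    - [-1, 0, -6]
  spin: [0, 0, 0, 0, 0]

```text
time_s: 11.92
tcp_pos: [295.6, 140.1, 621.8]
tcp_rot: [[0.22, -0.427, 0.877], [0.121, 0.904, 0.41], [-0.968, 0.016, 0.25]]
contact_force: [-0.1, -1.4, -3.3]
grip_width: 53.4
```

```bash
python3 -c "
from h import *
feel()"
```

```text
t 11.925 p [295.627 140.128 621.777] q [-0.312 -0.387 -0.125  1.595 -0.065  1.677  1.561] 
 F_tool [ 3.034 -1.221 -1.508] T_world [-0.301  0.403  0.017] T_tool [-0.034  0.494 -0.095] w 53.4
 tool x [ 0.22   0.121 -0.968] tilt about jaw deg -14.49 roll 0.93
```

>>> send_rows:
  hand: [4.5, 4.5, 4.5, 4.5, 4.5]
  slide:
    - [-1, 0, -6]
    - [-1, 0, -6]
    - [-1, 0, -6]
    - [-1, 0, -6]
    - [-1, 0, -6]
  spin: [0, 0, 0, 0, 0]

```text
time_s: 12.55
tcp_pos: [275.3, 143.3, 612.8]
tcp_rot: [[0.155, -0.463, 0.872], [0.101, 0.886, 0.453], [-0.983, 0.018, 0.185]]
contact_force: [-0.3, 0.4, -4.3]
grip_width: 53.3
```

```bash
python3 -c "
from h import *
feel()"
```

```text
t 12.55 p [275.303 143.313 612.848] q [-0.188 -0.387 -0.21   1.601 -0.115  1.735  1.631] 
 F_tool [ 4.221  0.407 -0.884] T_world [-0.2    0.399  0.   ] T_tool [0.009 0.446 0.006] w 53.3
 tool x [ 0.155  0.101 -0.983] tilt about jaw deg -10.64 roll 1.03
```

>>> send_rows:
  hand: [4.5, 4.5, 4.5, 4.5, 4.5]
  slide:
    - [4, 0, -4.5]
    - [4, 0, -4.5]
    - [4, 0, -4.5]
    - [4, 0, -4.5]
    - [4, 0, -4.5]
  spin: [0, 0, 0, 0, 0]

```text
time_s: 13.18
tcp_pos: [277.5, 130.8, 562.1]
tcp_rot: [[0.109, -0.426, 0.898], [0.078, 0.904, 0.42], [-0.991, 0.024, 0.131]]
contact_force: [-0.9, -0.5, -3.5]
grip_width: 53.1
```

```bash
python3 -c "
from h import *
feel()"
```

```text
t 13.175 p [277.495 130.751 562.08 ] q [-0.312 -0.387 -0.124  1.712 -0.072  1.681  1.567] 
 F_tool [ 3.365 -0.122 -1.469] T_world [-0.268  0.311 -0.035] T_tool [ 0.03   0.395 -0.115] w 53.1
 tool x [ 0.109  0.078 -0.991] tilt about jaw deg -7.54 roll 1.38
```

```bash
cat >> h.py <<'E'
def avg(n=6):
    Ts=[];Fs=[]
    for i in range(n):
        grab_frame("top"); s=ctrl.state(); R=np.array(s["tcp_rot"]); Ts.append(R.T@s["wrist_torque"]); Fs.append(R.T@s["contact_force"])
    Ts=np.array(Ts);Fs=np.array(Fs)
    print("t",s["time_s"],"hz",R[2,2].round(4),"F",Fs.mean(0),"T",Ts.mean(0),"sdT",Ts.std(0),"Ty",Ts[:,1])
E
python3 -c "
from h import *
avg()"
```

```text
t 13.475 hz 0.133 F [ 4.31   0.241 -0.58 ] T [ 0.003  0.258 -0.042] sdT [0.022 0.087 0.057] Ty [0.326 0.165 0.221 0.412 0.248 0.176]
```

>>> send_rows:
  hand: [4.5, 4.5, 4.5, 4.5, 4.5]
  slide:
    - [2, 0, -6]
    - [2, 0, -6]
    - [2, 0, -6]
    - [2, 0, -6]
    - [2, 0, -6]
  spin: [0, 0, 0, 0, 0]

```text
time_s: 14.1
tcp_pos: [49.1, 143.7, 339.1]
tcp_rot: [[0.043, -0.447, 0.893], [-0.397, 0.813, 0.426], [-0.917, -0.373, -0.143]]
contact_force: [-2.4, 2.1, -3.5]
grip_width: 53.4
```

>>> send_rows:
  hand: [4.5, 4.5, 4.5, 4.5, 4.5]
  slide:
    - [0, 0, -6]
    - [0, 0, -6]
    - [0, 0, -6]
    - [0, 0, -6]
    - [0, 0, -6]
  spin: [0, 0, 0, 0, 0]

```text
time_s: 14.72
tcp_pos: [-84.6, 120.7, 350.0]
tcp_rot: [[0.041, -0.445, 0.895], [-0.405, 0.811, 0.422], [-0.913, -0.38, -0.147]]
contact_force: [-0.6, 1.7, -5.0]
grip_width: 53.6
```

```bash
python3 -c "
from h import *
feel()"
```

```text
t 14.725 p [-84.608 120.718 350.033] q [-1.833 -0.387 -0.163  2.22  -0.184  1.707  0.081] 
 F_tool [3.833 3.558 0.959] T_world [0.861 0.105 0.012] T_tool [-0.019 -0.302  0.813] w 53.6
 tool x [ 0.041 -0.405 -0.913] tilt about jaw deg 8.45 roll -22.32
```

The arm swung close to its axis and the tool picked up a roll. I'll read the moment here, since the tin is now tipped the other way, then recover.

```bash
python3 -c "
from h import *
avg(6)
plan([0,330,600],6)"
```

```text
t 15.025 hz -0.1465 F [ 3.859  2.172 -0.111] T [-0.021 -0.221  0.855] sdT [0.018 0.208 0.203] Ty [ 0.243 -0.318 -0.33  -0.303 -0.288 -0.33 ]
q [-1.826 -0.387 -0.164  2.22  -0.182  1.707  0.086] p [-83.073 121.055 349.693] tiltx 2.4 tilty -23.9 F [ 0.1 -0.  -4.7] w 53.4
slide [[-5.17, 0.62, 2.09], [-5.17, 0.62, 2.09], [-5.17, 0.62, 2.09], [-5.17, 0.62, 2.09], [-5.17, 0.62, 2.09], [-5.17, 0.62, 2.09]] spin 0.0 x 6
```

```bash
cat >> h.py <<'E'
def samp(n=6):
    o=[]
    for i in range(n):
        grab_frame("top"); s=ctrl.state(); R=np.array(s["tcp_rot"]); o.append(np.r_[R.T@s["wrist_torque"],R[2]])
    o=np.array(o); open("samp.txt","a").write("\n".join(" ".join("%.4f"%v for v in r) for r in o)+"\n#\n")
    print(s["time_s"],"R2",o[-1,3:],"Ty",o[:,1],"Tz",o[:,2]); print("med",np.median(o,0)[:3])
E
python3 -c "
from h import *
samp(6)"
```

```text
15.325 R2 [-0.913 -0.381 -0.147] Ty [-0.311 -0.301 -0.32  -0.327 -0.308 -0.312] Tz [0.781 0.764 0.73  0.708 0.733 0.74 ]
med [ 0.031 -0.311  0.737]
```

The settled readings now fit a rigid load: the ratio from the roll axis predicts Ty ≈ −0.29, I read −0.31, and a ball would give about −0.18. So tin A is packed. I'll level the tool by pushing the upper limit at azimuth 90° and put A back.

>>> send_rows:
  hand: [4.5, 4.5, 4.5, 4.5, 4.5]
  slide:
    - [-3, 0.4, 1.2]
    - [-5.2, 0.6, 2.1]
    - [-5.2, 0.6, 2.1]
    - [-5.2, 0.6, 2.1]
    - [-5.2, 0.6, 2.1]
  spin: [0, 0, 0, 0, 0]

```text
time_s: 15.95
tcp_pos: [-30.2, 260.0, 508.9]
tcp_rot: [[0.044, -0.442, 0.896], [-0.395, 0.816, 0.422], [-0.917, -0.373, -0.139]]
contact_force: [-1.9, -0.8, -5.7]
grip_width: 53.2
```

```bash
python3 -c "
from h import *
feel();plan([0,330,620],2)"
```

```text
t 15.95 p [-30.23  259.972 508.867] q [-1.61  -0.17  -0.128  1.724 -0.046  1.995  0.296] 
 F_tool [ 5.441  2.263 -1.264] T_world [ 0.651  0.262 -0.09 ] T_tool [ 0.008 -0.041  0.706] w 53.2
 tool x [ 0.044 -0.395 -0.917] tilt about jaw deg 7.97 roll -21.9
q [-1.61  -0.17  -0.128  1.724 -0.046  1.995  0.296] p [-30.23  259.972 508.867] tiltx 2.5 tilty -23.3 F [-1.9 -0.8 -5.7] w 53.2
slide [[-6.42, 0.12, 2.06], [-6.42, 0.12, 2.06]] spin 0.0 x 2
```

>>> send_rows:
  hand: [4.5, 4.5, 4.5, 4.5, 4.5]
  slide:
    - [-5.5, -2.0, -0.9]
    - [-5.5, -2.0, -0.8]
    - [-5.6, -1.8, -0.6]
    - [-5.7, -1.5, -0.5]
    - [-5.8, -1.2, -0.3]
  spin: [0, 0, 0, 0, 0]

```text
time_s: 16.58
tcp_pos: [-38.3, 305.3, 587.5]
tcp_rot: [[0.017, -0.447, 0.895], [-0.206, 0.874, 0.44], [-0.978, -0.192, -0.078]]
contact_force: [-0.3, -0.1, -5.1]
grip_width: 53.3
```

```bash
python3 -c "
from h import *
feel()"
```

```text
t 16.575 p [-38.252 305.273 587.514] q [-1.433 -0.172 -0.267  1.512 -0.059  2.003  0.325] 
 F_tool [4.996 1.037 0.088] T_world [0.439 0.012 0.   ] T_tool [ 0.004 -0.185  0.398] w 53.3
 tool x [ 0.017 -0.206 -0.978] tilt about jaw deg 4.45 roll -11.07
```

>>> send_rows:
  hand: [4.5, 4.5, 4.5, 4.5, 4.5]
  slide:
    - [-5.8, -1.8, 0.8]
    - [-5.8, -1.6, 0.9]
    - [-5.8, -1.4, 1.0]
    - [-5.8, -1.2, 1.1]
    - [-5.8, -1.0, 1.2]
  spin: [0, 0, 0, 0, 0]

```text
time_s: 17.2
tcp_pos: [38.0, 339.9, 680.0]
tcp_rot: [[0.024, -0.449, 0.893], [0.012, 0.893, 0.449], [-1.0, 0.0, 0.027]]
contact_force: [-0.5, -0.4, -4.0]
grip_width: 53.3
```

```bash
python3 -c "
from h import *
feel(); plan([496,239,122],12,96.4)"
```

```text
t 17.2 p [ 37.953 339.883 679.965] q [-0.98  -0.177 -0.438  1.282 -0.059  2.004  0.599] 
 F_tool [ 4.009 -0.098 -0.747] T_world [0.006 0.116 0.018] T_tool [-0.016  0.101  0.057] w 53.3
 tool x [ 0.024  0.012 -1.   ] tilt about jaw deg -1.53 roll 0.02
q [-0.98  -0.177 -0.438  1.282 -0.059  2.004  0.599] p [ 37.953 339.883 679.965] tiltx 1.4 tilty 0.7 F [-0.5 -0.4 -4. ] w 53.3
slide [[4.73, -2.47, 2.91], [4.73, -2.38, 2.98], [4.73, -2.29, 3.05], [4.73, -2.2, 3.11], [4.73, -2.11, 3.18], [4.73, -2.01, 3.24], [4.73, -1.92, 3.3], [4.73, -1.82, 3.35], [4.73, -1.72, 3.4], [4.73, -1.62, 3.45], [4.73, -1.52, 3.5], [4.73, -1.41, 3.54]] spin 0.03 x 12
```

A is level again and goes back to its place.

>>> send_rows:
  hand: [4.5, 4.5, 4.5, 4.5, 4.5]
  slide:
    - [3, -1.6, 1.9]
    - [4.7, -2.4, 3]
    - [4.7, -2.4, 3]
    - [4.7, -2.3, 3.1]
    - [4.7, -2.2, 3.1]
  spin: [0.02, 0.03, 0.03, 0.03, 0.03]

```text
time_s: 17.82
tcp_pos: [216.2, 297.8, 463.4]
tcp_rot: [[0.023, -0.32, 0.947], [0.011, 0.948, 0.319], [-1.0, 0.003, 0.026]]
contact_force: [0.4, 0.6, -5.0]
grip_width: 53.5
```

>>> send_rows:
  hand: [4.5, 4.5, 4.5, 4.5, 4.5]
  slide:
    - [4.7, -2.1, 3.2]
    - [4.7, -2, 3.2]
    - [4.7, -1.9, 3.3]
    - [4.7, -1.8, 3.4]
    - [4.7, -1.7, 3.4]
  spin: [0.03, 0.03, 0.03, 0.03, 0.03]

```text
time_s: 18.45
tcp_pos: [406.1, 252.4, 232.4]
tcp_rot: [[0.023, -0.175, 0.984], [0.011, 0.985, 0.174], [-1.0, 0.007, 0.025]]
contact_force: [0.0, 1.3, -5.0]
grip_width: 53.3
```

```bash
python3 -c "
from h import *
feel(); plan([501,242,60],4,96.4)"
```

```text
t 18.45 p [406.112 252.402 232.369] q [-0.68   0.137  0.062  1.986 -0.005  0.994  1.13 ] 
 F_tool [5.048 1.264 0.13 ] T_world [ 0.066 -0.011 -0.025] T_tool [ 0.027 -0.022  0.063] w 53.3
 tool x [ 0.023  0.011 -1.   ] tilt about jaw deg -1.43 roll 0.4
q [-0.68   0.137  0.062  1.986 -0.005  0.994  1.13 ] p [406.112 252.402 232.369] tiltx 1.3 tilty 0.6 F [ 0.   1.3 -5. ] w 53.3
slide [[4.36, -0.7, 2.18], [4.36, -0.67, 2.19], [4.36, -0.63, 2.2], [4.36, -0.59, 2.21]] spin 0.016 x 4
```

>>> send_rows:
  hand: [4.5, 4.5, 4.5, 4.5, 4.5]
  slide:
    - [4.4, -0.7, 2.2]
    - [4.4, -0.7, 2.2]
    - [4.4, -0.6, 2.2]
    - [4, -0.6, 2.3]
    - [1.5, 0, 0.3]
  spin: [0.016, 0.016, 0.016, 0.016, 0]

```text
time_s: 19.08
tcp_pos: [504.5, 242.0, 46.4]
tcp_rot: [[0.021, -0.111, 0.994], [0.009, 0.994, 0.11], [-1.0, 0.007, 0.022]]
contact_force: [-0.7, -0.6, -4.5]
grip_width: 53.2
```

```bash
python3 -c "
from h import *
feel(); plan([501,242,14],2,96.4)"
```

```text
t 19.075 p [504.482 242.025  46.364] q [-0.572  0.539  0.086  1.928 -0.069  0.654  1.238] 
 F_tool [ 4.521 -0.509 -0.813] T_world [-0.079 -0.053 -0.014] T_tool [ 0.012 -0.044 -0.085] w 53.2
 tool x [ 0.021  0.009 -1.   ] tilt about jaw deg -1.24 roll 0.4
q [-0.572  0.539  0.086  1.928 -0.069  0.654  1.238] p [504.482 242.025  46.364] tiltx 1.2 tilty 0.5 F [-0.7 -0.6 -4.5] w 53.2
slide [[1.61, 0.01, -0.21], [1.61, 0.01, -0.21]] spin -0.0 x 2
```

>>> send_rows:
  hand: [4.5, 4.5, 4.5, 8.5, 8.5]
  slide:
    - [1.6, 0, -0.2]
    - [1.2, 0, -0.1]
    - [0.4, 0, 0]
    - [0, 0, 0]
    - [0, 0, 0]
  spin: [0, 0, 0, 0, 0]

```text
time_s: 19.7
tcp_pos: [502.5, 244.1, 17.9]
tcp_rot: [[0.025, -0.113, 0.993], [0.012, 0.994, 0.113], [-1.0, 0.009, 0.026]]
contact_force: [0.3, 0.2, 0.2]
grip_width: 84.7
```

>>> send_rows:
  hand: [8.5, 8.5, 8.5]
  slide:
    - [-3, 0, 0]
    - [-6, 0, 0]
    - [-3, 0, 0]
  spin: [0, 0, 0]

```text
time_s: 20.08
tcp_pos: [500.1, 242.8, 140.6]
tcp_rot: [[0.027, -0.113, 0.993], [0.014, 0.994, 0.113], [-1.0, 0.01, 0.028]]
contact_force: [-0.6, -0.2, 0.0]
grip_width: 85.1
```

```bash
python3 -c "
from h import *
feel(); plan([498,85,110],4,101)
for n in('top','side'):
    f=grab_frame(n); np.savez(f'pics/{n}3.npz',**f); cv2.imwrite(f'pics/{n}3.png',f['image'][:,:,::-1]); print(n);blobs(f,44,60,300)"
```

```text
t 20.075 p [500.062 242.795 140.576] q [-0.592  0.387  0.103  1.896 -0.051  0.831  1.22 ] 
 F_tool [-0.046 -0.172 -0.661] T_world [ 0.016  0.017 -0.078] T_tool [0.079 0.014 0.016] w 85.1
 tool x [ 0.027  0.014 -1.   ] tilt about jaw deg -1.63 roll 0.6
q [-0.592  0.387  0.103  1.896 -0.051  0.831  1.22 ] p [500.062 242.795 140.576] tiltx 1.5 tilty 0.8 F [-0.6 -0.2  0. ] w 85.1
slide [[0.71, -3.92, -0.52], [0.71, -3.91, -0.59], [0.71, -3.9, -0.67], [0.71, -3.88, -0.75]] spin -0.02 x 4
top
px [387. 261.] n 965 ctr [563.94 -87.94] size [ 55.956 152.561] ang 165.6 z 51.9 rgb [195. 202. 189.]
px [328. 282.] n 962 ctr [499.106  84.412] size [ 55.916 151.875] ang 10.7 z 52.0 rgb [195.  203.  195.5]
px [153. 291.] n 948 ctr [467.176 591.578] size [ 59.669 152.2  ] ang 144.3 z 52.0 rgb [193. 167. 167.]
side
px [268. 230.] n 384 ctr [498.361 239.184] size [ 63.996 153.954] ang 3.9 z 50.6 rgb [132.  122.5 101. ]
px [290. 248.] n 465 ctr [495.936  79.691] size [ 62.692 157.062] ang 11.3 z 50.8 rgb [214. 202. 171.]
px [341. 265.] n 573 ctr [561.517 -92.174] size [ 62.987 153.847] ang 166.5 z 50.8 rgb [213. 201. 170.]
```

View pics/side3.png

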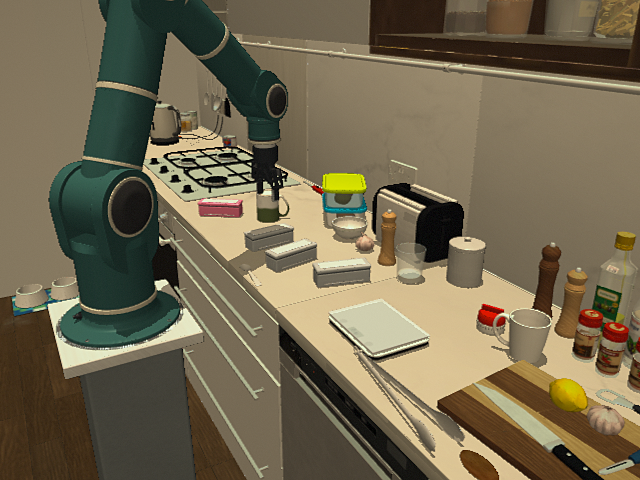

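The side view shows tin A flat in its old place at (268,230), with B and C untouched. On to tin B.

>>> send_rows:
  hand: [8.5, 8.5, 8.5, 8.5]
  slide:
    - [0.7, -3.9, -0.5]
    - [0.7, -3.9, -0.6]
    - [0.7, -3.9, -0.7]
    - [0.7, -3.9, -0.7]
  spin: [-0.02, -0.02, -0.02, -0.02]

```text
time_s: 20.68
tcp_pos: [497.1, 83.4, 106.8]
tcp_rot: [[0.024, -0.193, 0.981], [0.012, 0.981, 0.192], [-1.0, 0.007, 0.026]]
contact_force: [0.3, -0.4, 0.7]
grip_width: 85.0
```

```bash
python3 -c "
from h import *
plan([499,84,12],3,101)"
```

```text
q [-0.329  0.36   0.124  2.039 -0.076  0.721  1.608] p [497.091  83.421 106.822] tiltx 1.4 tilty 0.7 F [ 0.3 -0.4  0.7] w 85.0
slide [[3.16, -0.01, -0.01], [3.16, -0.01, -0.01], [3.16, -0.01, -0.01]] spin 0.001 x 3
```

>>> send_rows:
  hand: [8.5, 8.5, 8.5, 8.5]
  slide:
    - [3.2, 0, 0]
    - [3.2, 0, 0]
    - [3.0, 0, 0]
    - [0, 0, 0]
  spin: [0, 0, 0, 0]

```text
time_s: 21.18
tcp_pos: [498.2, 85.4, 11.6]
tcp_rot: [[0.02, -0.192, 0.981], [0.011, 0.981, 0.192], [-1.0, 0.007, 0.022]]
contact_force: [0.7, 0.8, 0.4]
grip_width: 84.7
```

>>> send_rows:
  hand: [4.5, 4.5, 4.5, 4.5]
  slide:
    - [0, 0, 0]
    - [0, 0, 0]
    - [0, 0, 0]
    - [0, 0, 0]
  spin: [0, 0, 0, 0]

```text
time_s: 21.68
tcp_pos: [500.3, 85.7, 14.6]
tcp_rot: [[0.026, -0.192, 0.981], [0.012, 0.981, 0.192], [-1.0, 0.007, 0.027]]
contact_force: [-2.6, -0.5, 10.1]
grip_width: 53.4
```

>>> send_rows:
  hand: [4.5, 4.5, 4.5, 4.5, 4.5]
  slide:
    - [-1, 0, 0]
    - [-3, 0, 0]
    - [-4.5, 0, -1]
    - [-5, 0, -3]
    - [-5, 0, -3]
  spin: [0, 0, 0, 0, 0]

```text
time_s: 22.3
tcp_pos: [425.2, 69.9, 198.4]
tcp_rot: [[0.024, -0.192, 0.981], [0.012, 0.981, 0.192], [-1.0, 0.007, 0.026]]
contact_force: [0.6, 0.5, -3.8]
grip_width: 53.0
```

```bash
python3 -c "
from h import *
feel();plan([400,65,600],8,99)"
```

```text
t 22.3 p [425.174  69.864 198.383] q [-0.368  0.091  0.146  2.127 -0.025  0.899  1.556] 
 F_tool [3.821 0.319 0.558] T_world [-0.01   0.042 -0.031] T_tool [ 0.031  0.043 -0.002] w 53.0
 tool x [ 0.024  0.012 -1.   ] tilt about jaw deg -1.47 roll 0.39
q [-0.368  0.091  0.146  2.127 -0.025  0.899  1.556] p [425.174  69.864 198.383] tiltx 1.4 tilty 0.7 F [ 0.6  0.5 -3.8] w 53.0
slide [[-5.03, 0.04, -0.19], [-5.03, 0.03, -0.19], [-5.03, 0.03, -0.19], [-5.03, 0.03, -0.19], [-5.03, 0.03, -0.19], [-5.03, 0.03, -0.19], [-5.03, 0.03, -0.19], [-5.03, 0.03, -0.19]] spin 0.005 x 8
```

>>> send_rows:
  hand: [4.5, 4.5, 4.5, 4.5, 4.5]
  slide:
    - [-6, 0, -0.2]
    - [-6, 0, -0.2]
    - [-6, 0, -0.2]
    - [-6, 0, -0.2]
    - [-6, 0, -0.2]
  spin: [0, 0, 0, 0, 0]

```text
time_s: 22.92
tcp_pos: [408.1, 64.3, 498.7]
tcp_rot: [[0.024, -0.192, 0.981], [0.012, 0.981, 0.192], [-1.0, 0.007, 0.026]]
contact_force: [1.9, 0.4, -4.6]
grip_width: 53.4
```

>>> send_rows:
  hand: [4.5, 4.5, 4.5, 4.5, 4.5]
  slide:
    - [-6, 0, -0.2]
    - [-6, 0, -0.2]
    - [-6, 0, 0]
    - [-6, 0, 0]
    - [-6, 0, 0]
  spin: [0, 0, 0, 0, 0]

```text
time_s: 23.55
tcp_pos: [399.8, 62.6, 699.4]
tcp_rot: [[0.055, -0.193, 0.98], [0.016, 0.981, 0.192], [-0.998, 0.005, 0.057]]
contact_force: [-0.4, -0.7, -4.1]
grip_width: 53.0
```

>>> send_rows:
  hand: [4.5, 4.5, 4.5, 4.5, 4.5]
  slide:
    - [-6, 0, 0]
    - [-6, 0, 0]
    - [-6, 0, 0]
    - [-6, 0, 0]
    - [0, 0, 0]
  spin: [0, 0, 0, 0, 0]

```text
time_s: 24.18
tcp_pos: [390.4, 59.8, 765.9]
tcp_rot: [[0.195, -0.189, 0.962], [0.039, 0.982, 0.185], [-0.98, 0.001, 0.198]]
contact_force: [0.7, -0.3, -6.0]
grip_width: 53.2
```

```bash
python3 -c "
from h import *
feel();samp(8)"
```

```text
t 24.175 p [390.383  59.818 765.863] q [ 0.393 -0.086 -0.524  1.012 -0.062  2.004  1.596] 
 F_tool [ 5.97  -0.411 -0.586] T_world [-0.02   0.293  0.029] T_tool [-0.02   0.291  0.041] w 53.2
 tool x [ 0.195  0.039 -0.98 ] tilt about jaw deg -11.44 roll 0.08
24.575 R2 [-0.981  0.004  0.194] Ty [0.261 0.169 0.296 0.308 0.293 0.156 0.226 0.376] Tz [-0.017 -0.008 -0.027  0.004  0.018 -0.054 -0.027  0.01 ]
med [ 0.005  0.277 -0.013]
```

The moment is about 0.11 N·m below the rigid-load value of 0.376, which suggests the ball is at the low end. I'll tip further and then the other way to confirm.

>>> send_rows:
  hand: [4.5, 4.5, 4.5, 4.5, 4.5]
  slide:
    - [-6, 0, 0]
    - [-6, 0, 0]
    - [-6, 0, 0]
    - [0, 0, 0]
    - [0, 0, 0]
  spin: [0, 0, 0, 0, 0]

```text
time_s: 25.2
tcp_pos: [365.9, 54.9, 822.7]
tcp_rot: [[0.324, -0.19, 0.927], [0.062, 0.982, 0.179], [-0.944, -0.0, 0.33]]
contact_force: [-0.3, 0.6, -4.4]
grip_width: 53.1
```

```bash
python3 -c "
from h import *
samp(8);feel()"
```

```text
25.6 R2 [-0.944 -0.     0.331] Ty [0.477 0.421 0.618 0.595 0.517 0.489 0.632 0.626] Tz [-0.02  -0.008  0.031 -0.026 -0.01  -0.007  0.035  0.044]
med [ 0.01   0.556 -0.008]
t 25.6 p [365.611  54.602 823.444] q [ 0.199 -0.136 -0.317  0.93  -0.071  2.003  1.599] 
 F_tool [ 3.539  0.56  -1.865] T_world [-0.07   0.624 -0.007] T_tool [0.022 0.626 0.044] w 53.2
 tool x [ 0.325  0.062 -0.944] tilt about jaw deg -19.35 roll -0.02
```

B looks like the one: the −0.1 offset is there at both tilts. Coming back level with the inner-limit push that worked before, staying high.

```bash
python3 -c "
from h import *
plan([345,52,660],3); plan([345-60,52-9,823],1)"
```

```text
q [ 0.199 -0.136 -0.317  0.93  -0.071  2.003  1.599] p [365.611  54.602 823.444] tiltx 19.0 tilty 3.6 F [-0.7  0.4 -4. ] w 53.2
slide [[4.91, 0.05, -2.46], [4.91, 0.05, -2.46], [4.91, 0.05, -2.46]] spin 0.0 x 3
q [ 0.199 -0.136 -0.317  0.93  -0.071  2.003  1.599] p [365.611  54.602 823.444] tiltx 19.0 tilty 3.6 F [-0.7  0.4 -4. ] w 53.2
slide [[-2.65, 0.39, -7.69]] spin 0.0 x 1
```

>>> send_rows:
  hand: [4.5, 4.5, 4.5, 4.5, 4.5]
  slide:
    - [4, 0, -2]
    - [5, 0, -2.5]
    - [5, 0, -3]
    - [1, 0, -5]
    - [-2, 0, -5.5]
  spin: [0, 0, 0, 0, 0]

```text
time_s: 26.22
tcp_pos: [333.4, 37.9, 652.7]
tcp_rot: [[0.298, -0.185, 0.936], [0.076, 0.983, 0.17], [-0.952, 0.021, 0.307]]
contact_force: [-0.1, 0.2, -3.6]
grip_width: 53.3
```

>>> send_rows:
  hand: [4.5, 4.5, 4.5, 4.5, 4.5]
  slide:
    - [-2, 0, -5.5]
    - [-2, 0, -5.5]
    - [-2, 0, -5.5]
    - [-2, 0, -5.5]
    - [-2, 0, -5.5]
  spin: [0, 0, 0, 0, 0]

```text
time_s: 26.85
tcp_pos: [239.9, 125.3, 587.3]
tcp_rot: [[0.123, -0.172, 0.977], [-0.138, 0.972, 0.189], [-0.983, -0.158, 0.095]]
contact_force: [0.5, 0.4, -4.6]
grip_width: 53.2
```

```bash
python3 -c "
from h import *
feel()"
```

```text
t 26.85 p [239.851 125.295 587.315] q [-0.412 -0.386 -0.222  1.657  0.105  1.841  1.164] 
 F_tool [4.492 0.982 0.152] T_world [0.295 0.105 0.019] T_tool [0.003 0.048 0.31 ] w 53.2
 tool x [ 0.123 -0.138 -0.983] tilt about jaw deg -5.48 roll -9.1
```

Now tip the other way by pushing inward further, a few rows at a time.

>>> send_rows:
  hand: [4.5, 4.5, 4.5]
  slide:
    - [0, -1.8, -5.7]
    - [0, -1.8, -5.7]
    - [0, -1.8, -5.7]
  spin: [0, 0, 0]

```text
time_s: 27.22
tcp_pos: [229.9, 128.0, 575.2]
tcp_rot: [[0.084, -0.19, 0.978], [-0.17, 0.964, 0.202], [-0.982, -0.184, 0.049]]
contact_force: [-1.3, -0.9, -4.8]
grip_width: 53.3
```

```bash
python3 -c "
from h import *
feel()"
```

```text
t 27.225 p [229.899 128.025 575.159] q [-0.246 -0.387 -0.338  1.674  0.067  1.854  1.228] 
 F_tool [ 4.804  0.246 -1.679] T_world [0.342 0.089 0.04 ] T_tool [-0.025  0.014  0.355] w 53.3
 tool x [ 0.084 -0.17  -0.982] tilt about jaw deg -2.79 roll -10.58
```

>>> send_rows:
  hand: [4.5, 4.5, 4.5, 4.5, 4.5]
  slide:
    - [0, 0, -6]
    - [0, 0, -6]
    - [0, 0, -6]
    - [0, 0, -6]
    - [0, 0, -6]
  spin: [0, 0, 0, 0, 0]

```text
time_s: 27.85
tcp_pos: [46.8, 186.2, 529.1]
tcp_rot: [[0.021, -0.203, 0.979], [-0.299, 0.933, 0.2], [-0.954, -0.297, -0.041]]
contact_force: [1.0, -0.6, -3.5]
grip_width: 53.3
```

```bash
python3 -c "
from h import *
feel()"
```

```text
t 27.85 p [ 46.824 186.206 529.071] q [-1.018 -0.387 -0.315  1.796 -0.016  2.003  0.48 ] 
 F_tool [3.545 0.251 0.982] T_world [ 0.523 -0.022 -0.001] T_tool [ 0.018 -0.126  0.507] w 53.3
 tool x [ 0.021 -0.299 -0.954] tilt about jaw deg 2.35 roll -17.3
```

The tool now leans about 17° sideways. Spinning about the tilted tool axis turns that lean into an end-to-end tip, so I'll move outward and spin by 90°.

```bash
python3 -c "
from h import *
plan([90,330,480],5)
s=ctrl.state();R=np.array(s['tcp_rot'])
for i in range(10):
    print(i,(R.T@np.array([0.9,2.9,-1])).round(1),'hz',R[2,2].round(3)); R=R@Ro.from_rotvec([.175,0,0]).as_matrix()"
```

```text
q [-1.018 -0.387 -0.315  1.796 -0.016  2.003  0.48 ] p [ 46.824 186.206 529.071] tiltx 1.2 tilty -17.4 F [ 1.  -0.6 -3.5] w 53.3
slide [[0.09, 2.8, 1.46], [0.09, 2.8, 1.46], [0.09, 2.8, 1.46], [0.09, 2.8, 1.46], [0.09, 2.8, 1.46]] spin 0.0 x 5
0 [0.1 2.8 1.5] hz -0.041
1 [0.1 3.  1. ] hz 0.011
2 [0.1 3.2 0.4] hz 0.064
3 [ 0.1  3.2 -0.1] hz 0.114
4 [ 0.1  3.1 -0.7] hz 0.16
5 [ 0.1  3.  -1.2] hz 0.202
6 [ 0.1  2.7 -1.7] hz 0.238
7 [ 0.1  2.4 -2.1] hz 0.266
8 [ 0.1  2.  -2.5] hz 0.286
9 [ 0.1  1.5 -2.8] hz 0.298
```

>>> send_rows:
  hand: [4.5, 4.5, 4.5, 4.5, 4.5]
  slide:
    - [0.1, 2.8, 1.5]
    - [0.1, 3, 1]
    - [0.1, 3.2, 0.4]
    - [0.1, 3.2, -0.1]
    - [0.1, 3.1, -0.7]
  spin: [0, 0.175, 0.175, 0.175, 0.175]

```text
time_s: 28.48
tcp_pos: [72.0, 335.8, 477.6]
tcp_rot: [[0.02, 0.483, 0.876], [-0.299, 0.839, -0.455], [-0.954, -0.253, 0.161]]
contact_force: [-0.9, -0.4, -4.3]
grip_width: 52.9
```

>>> send_rows:
  hand: [4.5, 4.5, 4.5, 4.5, 4.5]
  slide:
    - [0, 0, 0]
    - [0, 0, 0]
    - [0, 0, 0]
    - [0, 0, 0]
    - [0, 0, 0]
  spin: [0.175, 0.175, 0.175, 0.175, 0.175]

```text
time_s: 29.1
tcp_pos: [71.8, 334.8, 478.0]
tcp_rot: [[0.02, 0.981, 0.191], [-0.299, 0.188, -0.935], [-0.954, -0.039, 0.297]]
contact_force: [0.1, 0.2, -5.3]
grip_width: 53.3
```

```bash
python3 -c "
from h import *
feel();samp(8)"
```

```text
t 29.1 p [ 71.802 334.802 477.963] q [-0.874 -0.071 -0.569  1.67   0.023  1.83  -1.238] 
 F_tool [ 5.047  0.312 -1.744] T_world [0.47  0.029 0.031] T_tool [-0.029  0.465  0.072] w 53.3
 tool x [ 0.02  -0.299 -0.954] tilt about jaw deg -17.29 roll -2.22
29.5 R2 [-0.954 -0.041  0.297] Ty [0.482 0.457 0.443 0.507 0.461 0.506 0.504 0.491] Tz [0.031 0.052 0.044 0.059 0.086 0.08  0.074 0.105]
med [0.009 0.487 0.067]
```

>>> send_rows:
  hand: [4.5, 4.5, 4.5, 4.5, 4.5]
  slide:
    - [0, 0, 0]
    - [0, 0, 0]
    - [0, 0, 0]
    - [0, 0, 0]
    - [0, 0, 0]
  spin: [-0.1, -0.18, -0.18, -0.18, -0.18]

```text
time_s: 30.12
tcp_pos: [71.8, 334.7, 478.1]
tcp_rot: [[0.02, 0.518, 0.855], [-0.299, 0.819, -0.49], [-0.954, -0.246, 0.171]]
contact_force: [0.3, -0.7, -4.7]
grip_width: 53.4
```

>>> send_rows:
  hand: [4.5, 4.5, 4.5, 4.5, 4.5]
  slide:
    - [0, 0, 0]
    - [0, 0, 0]
    - [0, 0, 0]
    - [0, 0, 0]
    - [0, 0, 0]
  spin: [-0.18, -0.18, -0.18, -0.18, -0.18]

```text
time_s: 30.75
tcp_pos: [71.8, 334.8, 478.1]
tcp_rot: [[0.02, -0.347, 0.937], [-0.299, 0.893, 0.337], [-0.954, -0.287, -0.086]]
contact_force: [-0.1, 0.6, -3.9]
grip_width: 53.2
```

>>> send_rows:
  hand: [4.5, 4.5, 4.5, 4.5, 4.5]
  slide:
    - [0, 0, 0]
    - [0, 0, 0]
    - [0, 0, 0]
    - [0, 0, 0]
    - [0, 0, 0]
  spin: [-0.18, -0.18, -0.18, -0.18, 0]

```text
time_s: 31.38
tcp_pos: [71.7, 334.7, 478.1]
tcp_rot: [[0.02, -0.876, 0.482], [-0.299, 0.455, 0.839], [-0.954, -0.161, -0.253]]
contact_force: [0.4, 0.3, -4.5]
grip_width: 53.1
```

```bash
python3 -c "
from h import *
samp(8); feel()"
```

```text
31.775 R2 [-0.954 -0.161 -0.253] Ty [-0.432 -0.421 -1.63  -0.389 -0.42  -0.401 -0.39  -0.44 ] Tz [0.285 0.363 0.413 0.247 0.288 0.306 0.322 0.266]
med [-0.012 -0.421  0.297]
t 31.775 p [ 71.776 334.683 478.111] q [-0.989 -0.07  -0.463  1.672  0.027  1.831  1.197] 
 F_tool [4.808 0.635 0.174] T_world [ 0.514  0.017 -0.013] T_tool [ 0.018 -0.44   0.266] w 53.7
 tool x [ 0.02  -0.299 -0.954] tilt about jaw deg 14.65 roll -9.28
```

The offsets flip as they should for a rolling ball. Against A's rigid line, B sits −0.11 N·m when tipped one way and +0.11 the other, so tin B holds the ball. Next I'll remove the tool's lean with an up-push at azimuth 90° while turning the tin for the scale.

```bash
cat >> h.py <<'E'
def wrows(deltas,spins):
    R=np.array(ctrl.state()["tcp_rot"])
    for d,sp in zip(deltas,spins):
        print((R.T@np.array(d,float)).round(1).tolist(),end=", "); R=R@Ro.from_rotvec([sp,0,0]).as_matrix()
    print()
E
python3 -c "
from h import *
wrows([[-1.5,0,5.5]]*5,[.18]*5)"
```

```text
[-5.3, 0.4, -2.1], [-5.3, 0.0, -2.2], [-5.3, -0.3, -2.1], [-5.3, -0.7, -2.0], [-5.3, -1.1, -1.9],
```

>>> send_rows:
  hand: [4.5, 4.5, 4.5, 4.5, 4.5]
  slide:
    - [-5.3, 0.4, -2.1]
    - [-5.3, 0, -2.2]
    - [-5.3, -0.3, -2.1]
    - [-5.3, -0.7, -2.0]
    - [-5.3, -1.1, -1.9]
  spin: [0.18, 0.18, 0.18, 0.18, 0.18]

```text
time_s: 32.4
tcp_pos: [42.9, 329.0, 592.0]
tcp_rot: [[0.03, -0.447, 0.894], [-0.212, 0.871, 0.443], [-0.977, -0.203, -0.069]]
contact_force: [-0.1, 0.6, -4.7]
grip_width: 53.3
```

```bash
python3 -c "
from h import *
feel()
wrows([[0,0,6]]*5,[.1]*5)"
```

```text
t 32.4 p [ 42.861 328.964 592.034] q [-0.529 -0.161 -0.845  1.448 -0.05   2.004  0.667] 
 F_tool [4.494 1.534 0.517] T_world [0.379 0.143 0.028] T_tool [-0.046 -0.05   0.4  ] w 53.3
 tool x [ 0.03  -0.212 -0.977] tilt about jaw deg 3.94 roll -11.7
[-5.9, -1.2, -0.4], [-5.9, -1.3, -0.3], [-5.9, -1.3, -0.2], [-5.9, -1.3, -0.0], [-5.9, -1.3, 0.1],
```

>>> send_rows:
  hand: [4.5, 4.5, 4.5, 4.5, 4.5]
  slide:
    - [-5.9, -1.2, -0.4]
    - [-5.9, -1.2, -0.3]
    - [-5.9, -1.0, -0.2]
    - [-5.9, -0.8, 0]
    - [-6, -0.5, 0]
  spin: [0.1, 0.1, 0.1, 0.1, 0.1]

```text
time_s: 33.02
tcp_pos: [56.1, 348.6, 686.6]
tcp_rot: [[0.085, 0.016, 0.996], [0.01, 1.0, -0.017], [-0.996, 0.012, 0.085]]
contact_force: [-0.1, 1.0, -4.8]
grip_width: 53.2
```

```bash
python3 -c "
from h import *
feel()
wrows([[0,0,6]]*2,[.1]*2)"
```

```text
t 33.025 p [ 56.076 348.611 686.648] q [-0.59  -0.184 -0.731  1.244 -0.047  2.003  0.219] 
 F_tool [ 4.754  0.945 -0.536] T_world [0.007 0.232 0.011] T_tool [-0.008  0.233  0.004] w 53.2
 tool x [ 0.085  0.01  -0.996] tilt about jaw deg -4.85 roll 0.67
[-6.0, 0.1, 0.5], [-6.0, 0.1, 0.5],
```

Tool lean is down to 4.9°, along the tin's length only. Heading to the scale in an arc round the base, keeping the tin along the scale's x.

```bash
python3 -c "
from h import *
wrows([[3.6,-3.0,-2.6]]*5,[0]*5)"
```

```text
[2.9, -3.0, 3.4], [2.9, -3.0, 3.4], [2.9, -3.0, 3.4], [2.9, -3.0, 3.4], [2.9, -3.0, 3.4],
```

>>> send_rows:
  hand: [4.5, 4.5, 4.5, 4.5, 4.5]
  slide:
    - [1.5, -1.5, 1.7]
    - [2.9, -3, 3.4]
    - [2.9, -3, 3.4]
    - [2.9, -3, 3.4]
    - [2.9, -3, 3.4]
  spin: [0, 0, 0, 0, 0]

```text
time_s: 33.65
tcp_pos: [218.6, 211.5, 566.1]
tcp_rot: [[0.085, 0.013, 0.996], [0.009, 1.0, -0.014], [-0.996, 0.01, 0.084]]
contact_force: [0.6, 0.5, -4.5]
grip_width: 53.4
```

>>> send_rows:
  hand: [4.5, 4.5, 4.5, 4.5, 4.5]
  slide:
    - [2.9, -3, 3.4]
    - [2.9, -3, 3.4]
    - [2.9, -3, 3.4]
    - [2.9, -3, 3.4]
    - [2.9, -3, 3.4]
  spin: [0, 0, 0, 0, 0]

```text
time_s: 34.28
tcp_pos: [398.5, 60.8, 434.5]
tcp_rot: [[0.085, 0.013, 0.996], [0.009, 1.0, -0.014], [-0.996, 0.01, 0.084]]
contact_force: [0.8, 0.2, -5.0]
grip_width: 53.2
```

```bash
python3 -c "
from h import *
feel(); plan([490,-358,150],8,88)"
```

```text
t 34.275 p [398.461  60.793 434.496] q [-0.431 -0.195  0.161  1.848  0.046  1.402  1.28 ] 
 F_tool [5.054 0.15  0.366] T_world [ 0.073 -0.051  0.034] T_tool [-0.028 -0.05   0.076] w 53.2
 tool x [ 0.085  0.009 -0.996] tilt about jaw deg -4.84 roll 0.57
q [-0.431 -0.195  0.161  1.848  0.046  1.402  1.28 ] p [398.461  60.793 434.496] tiltx 4.8 tilty 0.5 F [ 0.8  0.2 -5. ] w 53.2
slide [[3.59, -5.26, 0.91], [3.59, -5.25, 0.93], [3.59, -5.25, 0.94], [3.59, -5.25, 0.95], [3.59, -5.24, 0.97], [3.59, -5.24, 0.98], [3.59, -5.24, 1.0], [3.59, -5.24, 1.01]] spin 0.003 x 8
```

>>> send_rows:
  hand: [4.5, 4.5, 4.5, 4.5, 4.5]
  slide:
    - [3.2, -4.7, 0.8]
    - [3.2, -4.7, 0.8]
    - [3.2, -4.7, 0.8]
    - [3.2, -4.7, 0.9]
    - [3.2, -4.7, 0.9]
  spin: [0, 0, 0, 0, 0]

```text
time_s: 34.9
tcp_pos: [450.2, -173.6, 276.3]
tcp_rot: [[0.085, 0.013, 0.996], [0.009, 1.0, -0.013], [-0.996, 0.01, 0.085]]
contact_force: [1.0, 0.9, -4.6]
grip_width: 53.4
```

>>> send_rows:
  hand: [4.5, 4.5, 4.5, 4.5]
  slide:
    - [3.2, -4.7, 0.9]
    - [3.2, -4.7, 0.9]
    - [3, -4.7, 0.9]
    - [2, -3, 0.6]
  spin: [0, 0, 0, 0]

```text
time_s: 35.4
tcp_pos: [490.1, -344.4, 162.6]
tcp_rot: [[0.082, 0.014, 0.997], [0.009, 1.0, -0.015], [-0.997, 0.01, 0.082]]
contact_force: [-0.4, 1.1, -4.5]
grip_width: 53.1
```

```bash
python3 -c "
from h import *
feel(); plan([494,-360,80],3,88)
for n in('top','side'):
    f=grab_frame(n); np.savez(f'pics/{n}4.npz',**f); cv2.imwrite(f'pics/{n}4.png',f['image'][:,:,::-1])
cv2.imwrite('pics/s4.png',cv2.resize(f['image'][200:380,260:460,::-1],None,fx=3,fy=3))"
```

```text
t 35.4 p [ 490.085 -344.435  162.594] q [ 0.137  0.47   0.587  1.81  -0.398  0.91   2.463] 
 F_tool [ 4.509  1.093 -0.814] T_world [0.003 0.031 0.05 ] T_tool [-0.049  0.032  0.007] w 53.1
 tool x [ 0.082  0.009 -0.997] tilt about jaw deg -4.71 roll 0.58
q [ 0.137  0.47   0.587  1.81  -0.398  0.91   2.463] p [ 490.085 -344.435  162.594] tiltx 4.7 tilty 0.5 F [-0.4  1.1 -4.5] w 53.1
slide [[2.75, -0.54, -0.09], [2.75, -0.55, -0.08], [2.75, -0.55, -0.08]] spin 0.007 x 3
```

View pics/s4.png

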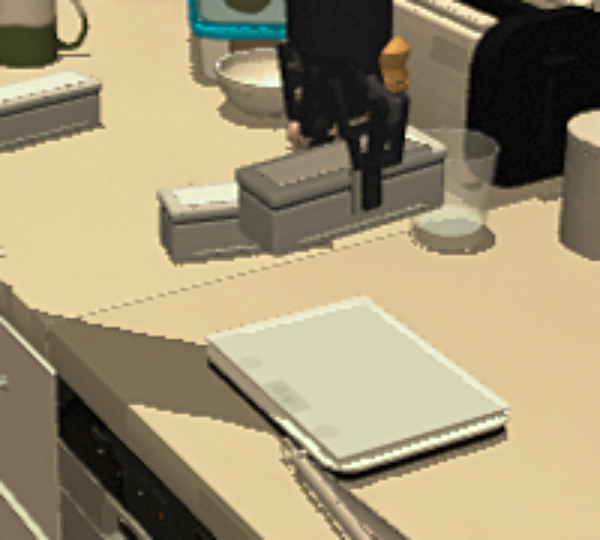

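The tin hangs level above the scale; tins C and A behind it and the other things stand as they were. Lowering.

>>> send_rows:
  hand: [4.5, 4.5, 4.5, 4.5, 4.5]
  slide:
    - [2.8, -0.6, -0.1]
    - [3, -0.5, -0.1]
    - [3, -0.5, 0]
    - [1.8, 0, 0]
    - [0.5, 0, 0]
  spin: [0, 0, 0, 0, 0]

```text
time_s: 36.12
tcp_pos: [497.6, -356.8, 52.9]
tcp_rot: [[0.083, 0.012, 0.996], [0.01, 1.0, -0.013], [-0.996, 0.011, 0.083]]
contact_force: [0.8, -0.5, -4.6]
grip_width: 53.2
```

```bash
python3 -c "
from h import *
feel()"
```

```text
t 36.125 p [ 497.611 -356.845   52.936] q [ 0.231  0.639  0.49   1.833 -0.523  0.734  2.578] 
 F_tool [ 4.608 -0.519  0.375] T_world [ 0.006  0.017 -0.012] T_tool [0.013 0.017 0.005] w 53.2
 tool x [ 0.083  0.01  -0.996] tilt about jaw deg -4.77 roll 0.62
```

>>> send_rows:
  hand: [4.5, 4.5, 4.5]
  slide:
    - [0.4, 0, 0]
    - [0.3, 0, 0]
    - [0.1, 0, 0]
  spin: [0, 0, 0]
  grip_force: 25

```text
time_s: 36.5
tcp_pos: [498.5, -357.4, 46.0]
tcp_rot: [[0.085, 0.012, 0.996], [0.009, 1.0, -0.013], [-0.996, 0.01, 0.085]]
contact_force: [-1.0, -0.8, -4.1]
grip_width: 53.2
```

```bash
python3 -c "
from h import *
feel()"
```

```text
t 36.5 p [ 498.528 -357.41    45.967] q [ 0.237  0.65   0.483  1.833 -0.532  0.721  2.585] 
 F_tool [ 3.989 -0.847 -1.376] T_world [-0.032  0.045 -0.048] T_tool [ 0.046  0.044 -0.036] w 53.2
 tool x [ 0.085  0.009 -0.996] tilt about jaw deg -4.86 roll 0.56
```

>>> send_rows:
  hand: [4.5, 4.5, 4.5, 4.5]
  slide:
    - [0.2, 0, 0]
    - [0.1, 0, 0]
    - [0.1, 0, 0]
    - [0, 0, 0]
  spin: [0, 0, 0, 0]

```text
time_s: 37.0
tcp_pos: [498.9, -357.5, 42.0]
tcp_rot: [[0.085, 0.012, 0.996], [0.009, 1.0, -0.013], [-0.996, 0.01, 0.085]]
contact_force: [-0.0, 1.6, 6.9]
grip_width: 53.2
```

```bash
python3 -c "
from h import *
feel()"
```

```text
t 37.0 p [ 498.939 -357.505   42.024] q [ 0.24   0.656  0.478  1.833 -0.536  0.715  2.588] 
 F_tool [-6.889  1.685  0.532] T_world [ 0.37   0.792 -0.103] T_tool [0.141 0.795 0.35 ] w 53.2
 tool x [ 0.085  0.009 -0.996] tilt about jaw deg -4.86 roll 0.56
```

About 11 N is on the scale, which is enough, so I'm easing off and releasing.

>>> send_rows:
  hand: [4.5, 5.8, 7, 8.5, 8.5]
  slide:
    - [-0.1, 0, 0]
    - [0, 0, 0]
    - [0, 0, 0]
    - [0, 0, 0]
    - [0, 0, 0]
  spin: [0, 0, 0, 0, 0]

```text
time_s: 37.62
tcp_pos: [498.5, -357.4, 42.6]
tcp_rot: [[0.084, 0.012, 0.996], [0.009, 1.0, -0.013], [-0.996, 0.01, 0.084]]
contact_force: [0.3, 0.6, 0.3]
grip_width: 84.9
```

>>> send_rows:
  hand: [8.5, 8.5, 8.5, 8.5, 8.5]
  slide:
    - [-2, 0, 0]
    - [-5, 0, 0]
    - [-6, 0, -2]
    - [-6, 0, -4]
    - [-4, 0, -5]
  spin: [0, 0, 0, 0, 0]

```text
time_s: 38.25
tcp_pos: [376.2, -358.4, 256.5]
tcp_rot: [[0.086, 0.012, 0.996], [0.008, 1.0, -0.013], [-0.996, 0.009, 0.086]]
contact_force: [-0.2, -0.4, 1.2]
grip_width: 85.2
```

```bash
python3 -c "
from h import *
feel(); wrows([[-6,1,0]],[0])
for n in('top','side'):
    f=grab_frame(n); np.savez(f'pics/{n}5.npz',**f); cv2.imwrite(f'pics/{n}5.png',f['image'][:,:,::-1]); print(n);blobs(f,44,60,300);blobs(f,66,90,200)"
```

```text
t 38.25 p [ 376.161 -358.402  256.474] q [ 0.129  0.205  0.7    1.904 -0.232  1.038  2.487] 
 F_tool [-1.231 -0.426 -0.092] T_world [-0.03   0.121 -0.018] T_tool [ 0.016  0.12  -0.033] w 85.2
 tool x [ 0.086  0.008 -0.996] tilt about jaw deg -4.95 roll 0.5
[-0.5, 0.9, -6.0], 
top
px [387. 260.] n 965 ctr [563.941 -87.983] size [ 55.981 152.583] ang 165.6 z 51.9 rgb [188. 194. 183.]
px [272. 280.] n 954 ctr [501.799 245.321] size [ 56.406 152.925] ang 6.3 z 52.0 rgb [188. 196. 188.]
px [153. 290.] n 945 ctr [468.233 592.915] size [ 57.908 151.855] ang 143.9 z 51.9 rgb [186. 163. 163.]
px [483. 283.] n 1085 ctr [ 498.876 -355.369] size [ 56.794 152.123] ang 179.0 z 77.2 rgb [188. 191. 175.]
side
px [268. 230.] n 378 ctr [497.652 240.722] size [ 66.293 152.431] ang 5.9 z 50.9 rgb [218. 205. 173.]
px [341. 265.] n 580 ctr [561.533 -89.607] size [ 66.833 153.19 ] ang 166.3 z 50.9 rgb [218.5 206.  174. ]
px [377. 317.] n 425 ctr [ 488.34 -380.19] size [ 48.794 155.047] ang 162.1 z 52.3 rgb [107. 101.  86.]
px [415. 246.] n 819 ctr [ 776.834 -135.797] size [162.676 195.686] ang 39.8 z 78.8 rgb [119. 107.  86.]
px [465. 259.] n 301 ctr [ 837.579 -269.214] size [48.607 94.084] ang 133.3 z 78.1 rgb [116. 105.  85.]
px [377. 304.] n 987 ctr [ 495.82  -358.884] size [ 59.762 154.148] ang 179.8 z 76.2 rgb [216. 203. 172.]
px [530. 317.] n 387 ctr [ 730.521 -581.363] size [43.363 75.947] ang 128.7 z 79.3 rgb [163. 146. 115.]
px [524. 329.] n 469 ctr [ 688.079 -591.102] size [ 47.561 111.974] ang 117.5 z 79.4 rgb [141. 127. 100.]
px [595. 326.] n 354 ctr [ 844.599 -675.179] size [ 38.056 108.571] ang 160.9 z 79.3 rgb [126. 111.  72.]
px [619. 340.] n 386 ctr [ 833.489 -724.262] size [42.348 89.441] ang 174.8 z 77.7 rgb [122. 108.  85.]
```

View pics/side5.png

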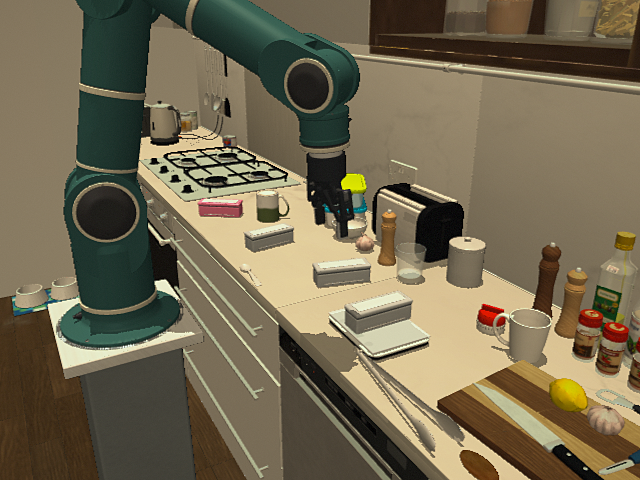

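View pics/top5.png

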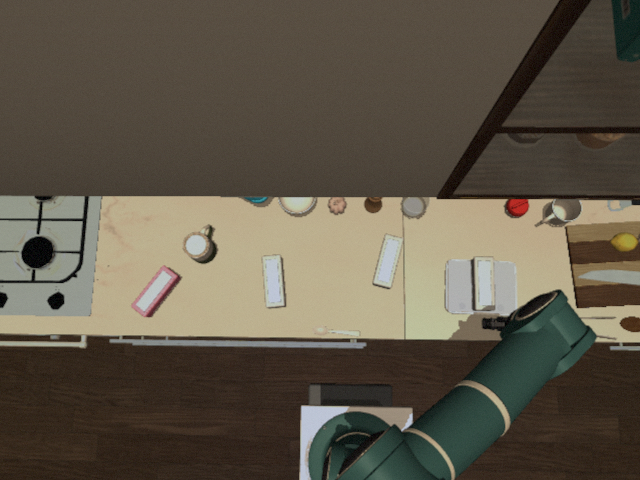

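The views show tin B flat on the scale at top (483,283) / side (377,304), with A and C in place and nothing else moved. One flatness check, then I hand in.

```bash
python3 -c "
from h import *
f=dict(np.load('pics/top5.npz'));W=world(f);m=(abs(W[...,0]-499)<70)&(abs(W[...,1]+355)<24)&(W[...,2]>66)&(W[...,2]<90)
P=W[m];c=np.linalg.lstsq(np.c_[P[:,:2],np.ones(len(P))],P[:,2],rcond=None)[0];print('slope deg',np.degrees(c[:2]))
a=np.radians(-1.9);d=np.array([498.9-494,-355.4+360.5]);print('in scale frame',d)
feel(); print(ctrl.finish_job())"
```

```text
slope deg [0.207 0.358]
in scale frame [4.9 5.1]
t 38.35 p [ 373.21  -360.146  258.309] q [ 0.131  0.199  0.704  1.906 -0.231  1.038  2.487] 
 F_tool [ 0.314 -0.125  0.228] T_world [-0.011  0.037  0.034] T_tool [-0.034  0.037 -0.008] w 85.5
 tool x [ 0.09   0.007 -0.996] tilt about jaw deg -5.18 roll 0.48
the job is handed in; nothing more can be done
None
```

The middle tin is the one with the loose ball. It now lies flat and lid up on the scale, and the job was handed in at about 38 s.

**How I found it:** The moves have no direct tilt, so I tipped the tins by pushing the arm against its reach limits and by spinning the leaning tool.
- **Left tin:** its wrist moment matched a rigid load when tipped both ways. I put it back about 3 mm from where it started.
- **Middle tin:** compared with that, its moment was about 0.11 N·m lower tipped one way and 0.11 N·m higher tipped the other. That matches a 0.2 kg ball running end to end. It was tipped about 18°, brought level in the air, then tipped about 17° and 15° again.
- **Right tin:** never touched.

**Last checks:**
- The tin on the scale is about 5 mm off the middle in each direction and within 0.4° of level, with its top at 77 mm.
- The wrist read about 11 N on the scale while setting it down.
- The other two tins lie flat in place and nothing else looks moved.
- The gripper is open, well clear of everything.

**Weak points:**
- The moment readings were noisy while the arm vibrated. For the middle tin alone, comparing its tip and roll moments gave a mid-way answer. The choice rests on the comparison with the left tin, and I did not test the right tin.
- While I rocked the left tin, the arm swung unexpectedly close to its base and rolled that tin about 22° before I recovered it.

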